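# Lock the filter cover of the bench suction unit with the slot key

## Task

The filter cover of the suction unit on the workshop bench stands proud of its rim: take the T-handled slot key out of its wooden stand, set its blade in the slotted cam on the cover and, keeping the blade in the slot as the cover goes down, turn the cam clockwise, by roughly a quarter turn, until it seats fully on its stop, without forcing it there or pressing hard. Then put the key back upright in its stand, fully home, and let go. Work the unit only with the key and leave the drill, the foot and the jar where they are.

Things in the scene. Friction and masses are not known exactly. Their poses are not given: they have to be found in the camera images.
- case: grey suction unit fixed to the bench, a box 200 x 150 x 60 mm on rubber feet. Origin under its centre on the bench; x along the 200 mm side, z up. A round dark rim on top (top at 72 mm, 136 mm across) surrounds the cover; the cam is at the middle of the cover. The contact forces of the key on the unit must not add up to over 42 N (push and twist together: 8 N down with 0.35 N m is near it).
- cover_top (a point): top of the round aluminium cover plate (120 mm across) at its centre, under the cam. A seal pushes it up with 10 to 14 N. The cam draws it straight down as it turns, by about 4.5 mm per rad; it starts 74.6 to 78 mm above the bench and lies at 70 mm, just below the rim, when the cam is seated on its stop (0.2 mm short of that is still good).
- slot (a point): centre of the floor of the cam's slot, 2 mm above the cover plate; goes down with it. The cam is a round steel head 32 mm across, 7.5 mm high, with one straight slot right across it, 5.6 mm wide, 5.5 mm deep, open upwards and at its ends, no chamfers. x runs along the slot and turns with the cam, z is up. It starts within 1.05 rad of the unit's 200 mm side and turns clockwise seen from above.
- cam: the slotted cam; same x and z axes as its slot; origin on the cover under the slot. It seats after 1.0 to 1.75 rad, not told which: a firm stop, felt as a sharp rise of the moment. Until then turning takes about 0.17 N m, or 0.1 to 0.13 while pressing down with 8 N, which is about right; it stays where it is left. The blade has some 0.1 rad of play in the slot. Turning 0.1 rad on against the stop is too much force.
- key: slot key, loose, about 120 g, 99 mm tall, upright in its stand. Origin: centre of the blade's lower edge; z up the shaft to the handle, x along the blade's width and the handle's length (alike after a half turn). Blade 20 mm wide (x), 4 mm thick (y), 14 mm high, square-edged; shaft 10 mm thick; a collar 32 mm across, underside 45 mm above the origin, rests on the stand.
- key_grip (a point): centre of the key's black handle bar, 60 mm long (x), 14 mm thick (y), 24 mm high (z); 87 mm above the blade's edge. Best taken across the 14 mm from straight above, firmly (40 N or more).
- stand_hole0 (a point): centre of the mouth of the key's hole, on the top face of the plywood stand, 55 mm above the bench. The fixed stand is 100 (x) x 75 (y) x 55 mm; the hole is a 27 x 15 mm rectangle, long along x, straight through; the key starts in it with its collar on the top face. Four empty 9 mm holes lie round it.
- drill: a cordless drill lying on its side, about 180 x 200 x 56 mm; leave alone. Origin on the bench under the middle of the barrel
- foot: a grey prosthetic foot, about 190 x 62 x 110 mm; leave alone. Origin on the bench under the sole
- jar: a small closed glass jar, 60 mm across, 70 mm tall; leave alone. Origin under its centre
Things that resemble listed ones, but are neither listed nor needed, are in the scene too. What is shaped like the key but blue is not meant.

How it is judged:
By the outcome, as a careful person would: the job done as asked, in the order asked, and still so for the second after the job is handed in, with the robot touching nothing.
It also fails if it takes over 72 s, if anything falls off the work surface, if the arm or the gripper's body presses on something with over 40 N, if the wrist force passes 120 N, or if a joint passes its speed limit or range.

## Robot

A 6-joint arm with a two-finger parallel gripper is mounted at the origin on the work surface. World frame = base frame: x ahead of the robot, y to its left, z up, the work surface at z = 0. Lengths are in m, angles in rad, forces in N, time in s.
With the tool pointing down it reaches from about 0.225 to 0.875 m from the base axis. Payload 3.4 kg.
Tool frame: the origin (TCP) lies at the very end of the fingers, on their centre line; the grasp point (between the pads) lies 19 mm behind it (manip.grasp_offset is the distance from the TCP to the grasp point, in m); x points along the fingers, y is the direction in which the jaws open and shut, and the axes are right-handed (so a half turn about x gives the same grasp; the last joint's range is limited). The gripper opens to 85 mm and grips with 20 to 120 N. Pads are 22 mm wide; open, the fingers measure 114 mm over their backs; the gripper's body (76 mm by 85 mm) begins 54 mm behind the grasp point. The pads swing forward as they close: fully open they stand 13 mm farther back than shut.
Start: joints at [1.186, 0.276, 1.505, -0, 1.361, -0.121], TCP at [0.15, 0.555, 0.194] pointing down, gripper open.
Joint ranges: [-2.89, 2.89], [-0.75, 2.08], [0.22, 2.7], [-1.18, 4.32], [0.11, 2.71], [-2.7, 2.7]. Speed limits (rad/s): [2.57, 2.57, 3.14, 3.14, 3.14, 3.14].

## Interface

Orientations are given as a unit quaternion [w, x, y, z].
In Python, from rig import manip gives the robot as it stands.
- The arm moves only by the tool step_arm, never from a script. Its argument "increments" is a list of rows, each an object with "grip": the opening, from 0 (shut) to 1 (fully open); "delta_pos": the shift along the world's x, y, z in m, a list of three; "twist": the turn about the world's z in degrees. A call has 1 to 10 rows; each row shifts and turns the commanded pose from where the row before left it; what a row does not reach is not made up. A row lasts 1/12 s, in which the tool goes at most 41.7 mm and 7.16 degrees, less where a joint would pass 70% of its speed; a pose out of reach is approached as far as the arm can. A call with a gripper value outside its range is refused whole. The fingers move at their own pace and stop on an object; "force" is the grip in N (left out, the last holds). Time passes only in rows, so rows that do not move let the fingers close. It gives the time, the measured TCP pose, the force and the opening at its end, in the units of the state.
- manip.get_state(): the state, without advancing time (a new reading comes with each control period).
- manip.get_image(name): name is "scene" or "top"; returns a dict with "img" (400x640x3 uint8, red, green, blue), "fx", "fy", "cx", "cy" (pixels), "D" ([k1, k2, p1, p2, k3] as OpenCV has them; the pictures are not rectified), "rvec" (rotation vector, rad) and "tvec" (3), from world to camera coordinates, as OpenCV has them. Camera axes: x right, y down, z forward; pixel columns grow to the right and rows downward; lengths in m; the calibration is good to about 2 mm. A picture is of the moment at which its call begins. There is no depth.
- manip.sign_off(): hands the job in, once; it reports no verdict.
The state is a dict: "clock": time; "qpos": joint angles; "qd": joint speeds; "effort": joint torques, N m; "position": TCP position; "ee_rot": TCP orientation; "contact_force": force on the tool from outside, world axes, zero at the start; "moment": the same for the moment, N m; "width": finger opening in m.
Only numpy, scipy, OpenCV 4.12 (cv2) and the standard library are available. Lean on these libraries where they do the work, as an engineer would, in place of code of your own. Each camera call takes 0.05 s, during which the arm holds its last target. There are 200 camera calls.

## Working session

There is one attempt and no reset: what is moved stays moved. The work goes in short steps, Python scripts to look and compute and a tool call to move; the robot and the scene stay as the last step left them, time stands still between calls to the robot, and variables do not carry over. Pictures are saved under pics/ and viewed, about 8 in all and at most 12, crops included, and the job is handed in when it is done.

Besides the shell and the picture viewer there is one more tool, called after "Request:" as name([rows], argument=value, ...), one row to a line, values as JSON. step_arm: Moves the arm, as the interface text tells. Its arguments: {"type":"object","properties":{"increments":{"type":"array"},"force":{"type":"number"}},"required":["increments"]}

```bash
mkdir -p pics
cat > h.py <<'E'
import numpy as np, cv2
from rig import manip
def grab(n):
    d=manip.get_image(n); d['K']=np.array([[d['fx'],0,d['cx']],[0,d['fy'],d['cy']],[0,0,1.]]); d['D']=np.array(d['D'],float)
    d['R']=cv2.Rodrigues(np.array(d['rvec'],float))[0]; d['t']=np.array(d['tvec'],float).ravel(); return d
def ray(d,uv,z):
    p=cv2.undistortPoints(np.array(uv,float).reshape(-1,1,2),d['K'],d['D']).reshape(-1,2)
    r=np.c_[p,np.ones(len(p))]@d['R']; c=-d['R'].T@d['t']
    return c+r*((z-c[2])/r[:,2])[:,None]
def proj(d,P):
    return cv2.projectPoints(np.array(P,float).reshape(-1,3),np.array(d['rvec'],float),d['t'],d['K'],d['D'])[0].reshape(-1,2)
def save(n,img,s=1,box=None):
    if box: img=img[box[1]:box[3],box[0]:box[2]]
    cv2.imwrite('pics/'+n+'.png',cv2.resize(img,None,fx=s,fy=s,interpolation=cv2.INTER_CUBIC)[:,:,::-1])
E
python3 - <<'E'
from h import *
for n in('scene','top'):
    d=grab(n); np.save(n+'.npy',d['img']); save(n+'0',d['img'],1.25)
    print(n,d['fx'],-d['R'].T@d['t'],d['R'][2],d['D'])
print(manip.get_state())
E
```

```text
scene 415.46162898946204 [ 1.27212503 -0.54535091  0.65839739] [-0.63989962  0.52639703 -0.55985234] [0.03379489 0.         0.         0.         0.        ]
top 418.0082718949208 [0.53904538 0.00862778 1.12899192] [ 0.08378159  0.00616361 -0.99646508] [0.03810329 0.         0.         0.         0.        ]
{'clock': 0.1, 'qpos': array([ 1.18597492e+00,  2.76557898e-01,  1.50599175e+00, -4.21961090e-06,
        1.36075222e+00, -1.21004779e-01]), 'qd': array([ 0.0029076 , -0.00072199, -0.00316352,  0.00202092,  0.0011318 ,
       -0.00132982]), 'effort': array([ 1.52762968e-03, -4.17703307e+01, -2.46403885e+01, -8.50192987e-05,
        5.86640279e-03,  1.94045646e-05]), 'position': array([0.14974554, 0.5545974 , 0.19361727]), 'ee_rot': array([ 0.70081392,  0.09241722,  0.70111352, -0.09358811]), 'contact_force': array([-0.25933843, -0.45020543, -0.40036402]), 'moment': array([-0.01423623, -0.02875082, -0.00699102]), 'width': 0.08540076414999849}
```

View pics/scene0.png

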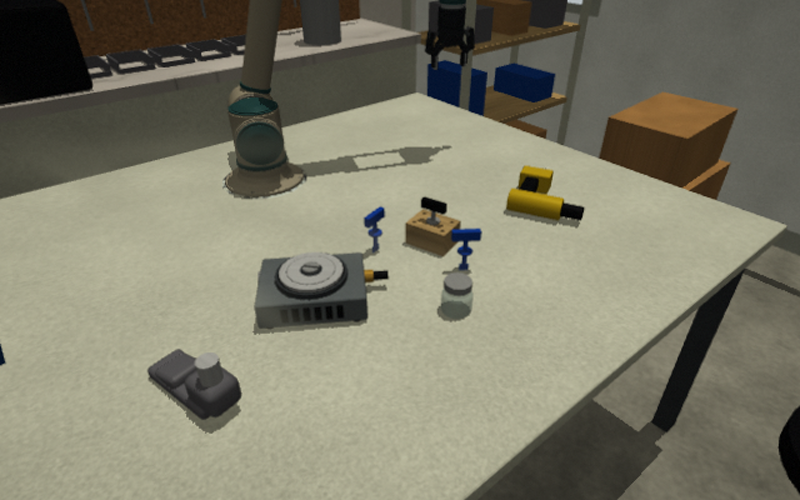

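View pics/top0.png

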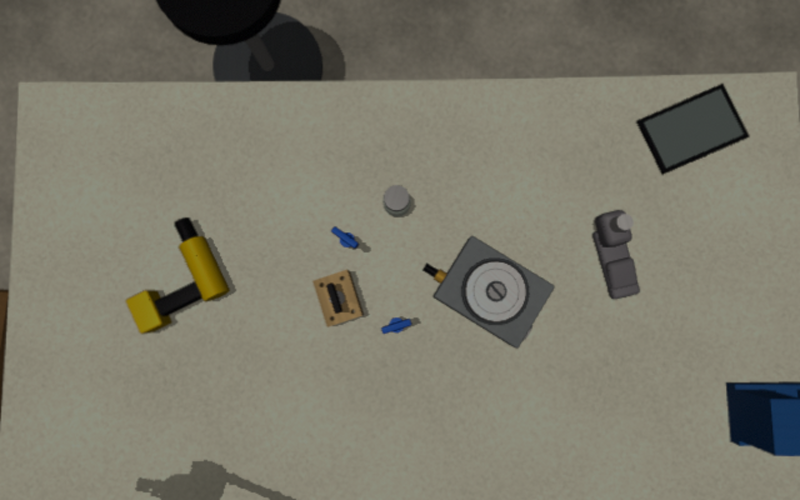

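The black-handled key in the wooden stand is at about (335,298) in the top view and (433,205) in the scene view, both in 1.25x pixels. Two things could be taken for it: the blue T-keys at top (345,237) and (397,325), which are at scene (465,240) and (375,218). The description says black and in the stand, so I choose the black one. The cam is at top (497,291). Next I measure and crop.

Run:
```python
from h import *
d=grab('top'); s=grab('scene')
def mask(im,f):
    hsv=cv2.cvtColor(im,cv2.COLOR_RGB2HSV).astype(int); return f(hsv[...,0],hsv[...,1],hsv[...,2]).astype(np.uint8)
def sub(m,b):
    o=np.zeros_like(m); o[b[1]:b[3],b[0]:b[2]]=m[b[1]:b[3],b[0]:b[2]]; return o
def big(m):
    c=cv2.findContours(m,cv2.RETR_EXTERNAL,cv2.CHAIN_APPROX_NONE)[0]; return max(c,key=cv2.contourArea)
im=d['img']
# key handle, top z=.099
m=sub(mask(im,lambda h,s_,v:(v<45)),(252,215,292,262)); c=big(m)
P=ray(d,c[:,0],.099)[:,:2]; r=cv2.minAreaRect((P*1000).astype(np.float32)); print('handle',r)
mu=np.argwhere(m)[:,::-1]; print('px',mu.mean(0), ray(d,[mu.mean(0)],.095))
# stand
m=sub(mask(im,lambda h,s_,v:(s_>90)&(h>8)&(h<25)&(v>90)),(245,208,298,268)); c=big(m)
P=ray(d,c[:,0],.055)[:,:2]; print('stand',cv2.minAreaRect((P*1000).astype(np.float32)))
# scene handle
m2=sub(mask(s['img'],lambda h,s_,v:(v<45)),(330,155,362,175)); q=np.argwhere(m2)[:,::-1]; print('scene handle px',q.mean(0),len(q),ray(s,[q.mean(0)],.087))
for n,dd,b in(('ktop',d,(240,170,460,290)),('cam',d,(360,195,435,270)),):
    save('c_'+n,dd['img'],3.5 if n=='ktop' else 8,b)
save('c_cams',s['img'],5,(205,190,310,260))
A=cv2.imread('pics/c_cam.png');B=cv2.imread('pics/c_cams.png');B=cv2.resize(B,(800-0,533))
C=cv2.imread('pics/c_ktop.png');
A=cv2.resize(A,(400,400));k=cv2.resize(d['img'][205:275,235:305,::-1],(400,400),interpolation=cv2.INTER_CUBIC)
cv2.imwrite('pics/mix.png',np.hstack([k,A]))
```

```text
handle ((542.4533081054688, 145.3997344970703), (57.496917724609375, 14.703571319580078), 18.535728454589844)
px [267.38405797 238.11594203] [[0.54173416 0.14607334 0.095     ]]
stand ((541.5653686523438, 145.69276428222656), (98.05007934570312, 73.2266845703125), 17.75119972229004)
scene handle px [346.65217391 163.98136646] 161 [[0.52852178 0.15921494 0.087     ]]
```

View pics/mix.png

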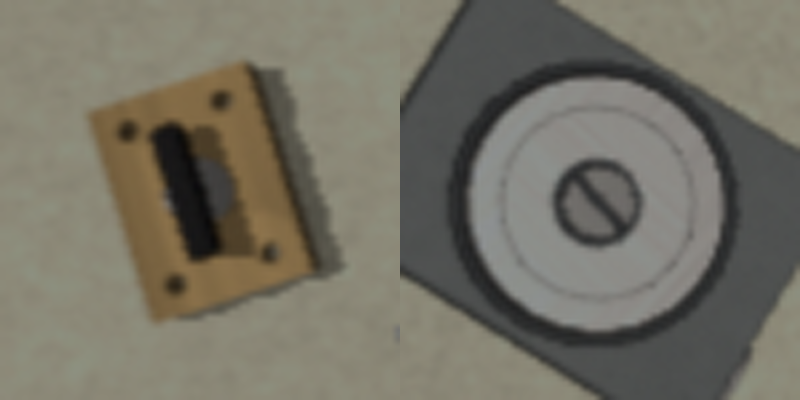

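The left crop shows the black handle standing in the wooden stand, with four small holes round it. The right crop shows the cam, its slot running from about (573,172) to (625,232) in the crop. Next I measure the slot and check the handle in the scene view.

Run:
```python
from h import *
d=grab('top'); s=grab('scene'); print('proj handle in scene',proj(s,[[.542,.1457,.087],[.542,.1457,.099]]))
g=cv2.cvtColor(d['img'],cv2.COLOR_RGB2GRAY)
def sub(g,b,n=8): return cv2.resize(g[b[1]:b[3],b[0]:b[2]],None,fx=n,fy=n,interpolation=cv2.INTER_CUBIC)
# plate: bright blob; rim: dark ring ; upsampled x8 in box
b=(360,195,435,270); u=sub(g,b)
tof=lambda c:(c+.5)/8-.5+np.array(b[:2])
m=(u>115).astype(np.uint8); hsv=sub(cv2.cvtColor(d['img'],cv2.COLOR_RGB2HSV)[...,1],b)
cs,_=cv2.findContours(m,cv2.RETR_CCOMP,cv2.CHAIN_APPROX_NONE)
for c in cs:
    (x,y),r=cv2.minEnclosingCircle(c)
    if cv2.contourArea(c)>2000: 
        P=ray(d,tof(c[:,0].astype(float)),.077); print('blob',cv2.contourArea(c),tof(np.array([x,y])),r/8,cv2.fitEllipse((P[:,:2]*1000).astype(np.float32)))
# dark ring/slot near the cam
print(np.round(g[226:240,388:408]))
im=d['img']
# case outline (grey) orientation
hs=cv2.cvtColor(im,cv2.COLOR_RGB2HSV); print(hs[250,392],hs[220,380], hs[232,385])
```

```text
proj handle in scene [[346.3211027  167.34242319]
 [346.47307281 163.54241276]]
blob 27017.0 [377.8125 258.125 ] 21.471742630004883 ((481.03668212890625, -110.115966796875), (46.01752853393555, 103.80742645263672), 158.0101318359375)
blob 10715.5 [427.875 257.375] 13.73210334777832 ((479.1086120605469, -255.64686584472656), (26.375288009643555, 69.34638977050781), 70.591064453125)
blob 109269.0 [396.2653656  232.76820755] 23.7198486328125 ((552.3593139648438, -174.54171752929688), (116.31034851074219, 116.40592193603516), 104.93517303466797)
blob 15368.0 [396.5167923  232.56855774] 8.936662673950195 ((552.5125122070312, -175.21173095703125), (43.4324836730957, 43.880706787109375), 26.548036575317383)
blob 40001.5 [412.     208.1875] 26.250385284423828 ((623.5807495117188, -236.59481811523438), (56.728878021240234, 128.66806030273438), 158.43324279785156)
blob 6453.0 [365.     203.3125] 10.301900863647461 ((634.876708984375, -94.00853729248047), (22.735334396362305, 51.170921325683594), 67.79737091064453)
[[142 141 132 107  70  55  49  57  71  69  64  64  59  79 115 132 139 139
  139 
[... 452 characters left out ...]
108  98  69  51  56  79 103 107 107 106  95  73 103
  136 141]
 [107  60  74 104 109 108 106  95  69  53  59  82 103 107 106  97  70 103
  135 140]
 [120  64  58  85 106 108 108 107  97  74  54  59  82 103 106  95  75 115
  136 139]
 [125  74  57  81 105 109 109 108 106  98  74  52  58  82  97  78  75 120
  136 137]
 [129  91  53  61  93 106 109 108 108 105  96  66  49  60  80  69  91 132
  139 138]
 [139 120  66  49  64  93 105 107 107 108 106  92  55  46  52  74 114 136
  140 140]
 [140 133 104  62  53  68  88  93 103 104 103  95  62  45  65 102 133 136
  138 140]
 [141 140 131 107  76  57  54  57  66  73  69  65  57  67 103 133 139 138
  137 138]]
[ 20  12 124] [ 70   5 144] [ 30   7 140]
```

```bash
cat >> h.py <<'E'
def slotfit(d,c,z,rad=5.0,thr=85):
    g=cv2.cvtColor(d['img'],cv2.COLOR_RGB2GRAY); b=[int(c[0])-12,int(c[1])-12]
    u=cv2.resize(g[b[1]:b[1]+24,b[0]:b[0]+24],None,fx=8,fy=8,interpolation=cv2.INTER_CUBIC)
    q=np.argwhere(u<thr)[:,::-1]; q=(q+.5)/8-.5+b
    q=q[np.hypot(*(q-c).T)<rad]; P=ray(d,q,z)[:,:2]
    v=cv2.fitLine((P*1000).astype(np.float32),cv2.DIST_L2,0,.01,.01).ravel(); return v[2:],np.degrees(np.arctan2(v[1],v[0]))
def yaw():
    s=manip.get_state(); from scipy.spatial.transform import Rotation as Ro
    q=s['ee_rot']; R=Ro.from_quat([q[1],q[2],q[3],q[0]]).as_matrix(); return R
E
python3 - <<'E'
from h import *
d=grab('top'); c=np.array([396.5,232.6])
for z in(.079,.0855): print(slotfit(d,c,z),slotfit(d,c,z,4.,80),ray(d,[c],z))
s=grab('scene'); print('cam in scene',proj(s,[[.5525,-.1752,.078]]))
g=cv2.cvtColor(s['img'],cv2.COLOR_RGB2GRAY); print(g[208:220,236:262])
R=yaw(); print(R.round(3),'tool y ang',np.degrees(np.arctan2(R[1,1],R[0,1])))
print('blue/jar',ray(d,[[276,190],[318,260]],.095),ray(d,[[317.6,160]],.07))
E
```

```text
(array([ 552.9424 , -175.62831], dtype=float32), np.float32(41.10094)) (array([ 552.9653 , -175.53786], dtype=float32), np.float32(41.89617)) [[ 0.55236019 -0.17485105  0.079     ]]
(array([ 552.8563 , -174.48767], dtype=float32), np.float32(41.1008)) (array([ 552.8791 , -174.39777], dtype=float32), np.float32(41.896065)) [[ 0.55227776 -0.17371522  0.0855    ]]
cam in scene [[248.38369288 215.23200001]]
[[149 151 153 156 158 157 158 156 156 157 156 153 151 151 155 154 155 157
  157 156 156 156 157 154 155 157]
 [152 156 157 157 157 157 157 157 153 151 145 140 136 136 139 140 138 146
  155 156 155 156 156 155 155 154]
 [155 156 156 155 156 154 154 147 138 131 126 123 122 123 123 125 118 125
  146 153 156 156 157 157 156 156]
 [155 156 156 156 156 154 141 119 108 114 117 117 120 124 125 124 125 125
  128 132 143 156 155 154 154 156]
 [156 157 157 157 152 139 108  77  71  81  87  89  94 102 103 108 106 110
  112  91  99 143 154 155 155 155]
 [160 160 161 159 137  92  83  91  90  85  80  76  76  73  70  70  69  73
   77  63  52 110 151 157 156 158]
 [160 160 162 155 113  76 106 122 124 125 119 114 113 109 100  91  89  82
   57  46  44  94 144 158 159 158]
 [156 156 156 139  86  61  95 115 120 125 125 125 125 126 125 117 107  92
   61  40  43 101 149 159 158 158]
 [155 155 154 129  73  44  62  84 103 112 115 118 116 113 110  99  77  56
   44  42  57 120 156 156 156 157]
 [158 157 156 141  89  41  41  53  69  76  82  90  84  75  69  54  45  42
   37  54  96 138 153 155 155 154]
 [156 155 157 156 123  70  46  37  41  46  46  48  49  45  46  41  38  38
   51  95 138 156 155 154 153 154]
 [157 158 158 157 149 126  99  68  38  35  40  43  42  40  34  49  63  84
  110 134 154 154 152 153 153 152]]
[[-0.     0.261  0.965]
 [-0.     0.965 -0.261]
 [-1.    -0.    -0.   ]] tool y ang 74.88317102394626
blue/jar [[0.66088734 0.12473468 0.095     ]
 [0.48698648 0.02179634 0.095     ]] [[0.74009048 0.02073212 0.07      ]]
```

Measured: key handle at (0.542, 0.1457), angle 18°; slot at (0.5528, -0.175), angle about 41.5°. Every height, size and reach fits the description. I use the half-turn that takes the tool's y to -72°, so joint 6 has room for the clockwise turn.

Request:
step_arm([
  {"grip":1,"delta_pos":[0.0196,-0.0205,-0.001],"twist":-7.1},
  {"grip":1,"delta_pos":[0.0196,-0.0205,-0.001],"twist":-7.1},
  {"grip":1,"delta_pos":[0.0196,-0.0205,-0.001],"twist":-7.1},
  {"grip":1,"delta_pos":[0.0196,-0.0205,-0.001],"twist":-7.1},
  {"grip":1,"delta_pos":[0.0196,-0.0205,-0.001],"twist":-7.1},
  {"grip":1,"delta_pos":[0.0196,-0.0205,-0.001],"twist":-7.1},
  {"grip":1,"delta_pos":[0.0196,-0.0205,-0.001],"twist":-7.1},
  {"grip":1,"delta_pos":[0.0196,-0.0205,-0.001],"twist":-7.1},
  {"grip":1,"delta_pos":[0.0196,-0.0205,-0.001],"twist":-7.1},
  {"grip":1,"delta_pos":[0.0196,-0.0205,-0.001],"twist":-7.1},
])

```text
clock: 1.23
position: [0.3467, 0.3491, 0.1846]
ee_rot: [0.515, 0.485, 0.515, -0.484]
contact_force: [0.1, -0.1, -0.4]
width: 0.0854
```

Request:
step_arm([
  {"grip":1,"delta_pos":[0.0196,-0.0205,-0.001],"twist":-7.1},
  {"grip":1,"delta_pos":[0.0196,-0.0205,-0.001],"twist":-7.1},
  {"grip":1,"delta_pos":[0.0196,-0.0205,-0.001],"twist":-7.1},
  {"grip":1,"delta_pos":[0.0196,-0.0205,-0.001],"twist":-7.1},
  {"grip":1,"delta_pos":[0.0196,-0.0205,-0.001],"twist":-7.1},
  {"grip":1,"delta_pos":[0.0196,-0.0205,-0.001],"twist":-7.1},
  {"grip":1,"delta_pos":[0.0196,-0.0205,-0.001],"twist":-7.1},
  {"grip":1,"delta_pos":[0.0196,-0.0205,-0.001],"twist":-7.1},
  {"grip":1,"delta_pos":[0.0196,-0.0205,-0.001],"twist":-7.1},
  {"grip":1,"delta_pos":[0.0196,-0.0205,-0.001],"twist":-7.1},
])

```text
clock: 2.07
position: [0.5428, 0.144, 0.1745]
ee_rot: [0.138, 0.694, 0.138, -0.693]
contact_force: [0.2, -0.6, -0.5]
width: 0.0853
```

Request:
step_arm([
  {"grip":1,"delta_pos":[-0.001,0.0017,0],"twist":-4.9},
  {"grip":1,"delta_pos":[0,0,-0.012],"twist":0},
  {"grip":1,"delta_pos":[0,0,-0.012],"twist":0},
  {"grip":1,"delta_pos":[0,0,-0.012],"twist":0},
  {"grip":1,"delta_pos":[0,0,-0.012],"twist":0},
  {"grip":1,"delta_pos":[0,0,-0.012],"twist":0},
  {"grip":1,"delta_pos":[0,0,-0.012],"twist":0},
  {"grip":1,"delta_pos":[0,0,-0.012],"twist":0},
  {"grip":1,"delta_pos":[0,0,-0.0125],"twist":0},
  {"grip":1,"delta_pos":[0,0,0],"twist":0},
])

```text
clock: 2.9
position: [0.539, 0.1465, 0.0756]
ee_rot: [-0.11, -0.697, -0.11, 0.7]
contact_force: [-0.1, -0.6, -0.4]
width: 0.0854
```

Run:
```python
from h import *
s=grab('scene');d=grab('top'); R=yaw(); st=manip.get_state(); print(st['position'],np.degrees(np.arctan2(R[1,1],R[0,1])),st['qpos'])
a=cv2.resize(s['img'][130:210,300:400],(750,600),interpolation=cv2.INTER_CUBIC); save('grasp',a)
```

```text
[0.54077671 0.14682289 0.07780308] -72.01480741582732 [ 1.41014463e-01  3.44121416e-01  1.71348934e+00 -1.10839274e-04
  1.08478186e+00  1.39796176e+00]
```

View pics/grasp.png

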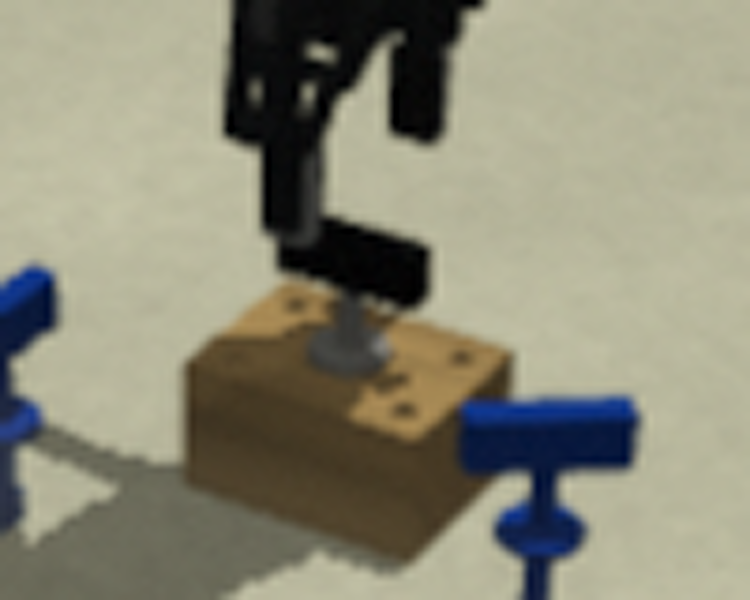

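The fingers straddle the black handle: near finger at (290,235), far one at (415,135), handle centre at (355,262). I close now.

Request:
step_arm([
  {"grip":1,"delta_pos":[0.001,-0.001,0],"twist":0},
  {"grip":0,"delta_pos":[0,0,0],"twist":0},
  {"grip":0,"delta_pos":[0,0,0],"twist":0},
  {"grip":0,"delta_pos":[0,0,0],"twist":0},
  {"grip":0,"delta_pos":[0,0,0],"twist":0},
  {"grip":0,"delta_pos":[0,0,0],"twist":0},
  {"grip":0,"delta_pos":[0,0,0],"twist":0},
  {"grip":0,"delta_pos":[0,0,0],"twist":0},
  {"grip":0,"delta_pos":[0,0,0],"twist":0},
  {"grip":0,"delta_pos":[0,0,0],"twist":0},
], force=80)

```text
clock: 3.83
position: [0.5419, 0.1458, 0.0779]
ee_rot: [-0.111, -0.698, -0.11, 0.698]
contact_force: [-0.2, 0.2, 0.8]
width: -0.0001
```

Run:
```python
from h import *
R=yaw(); st=manip.get_state(); print(st['position'],np.degrees(np.arctan2(R[1,1],R[0,1])),st['contact_force'],st['moment'],st['width'],st['clock'])
```

```text
[0.54191901 0.14583031 0.07788288] -72.01508452384857 [-0.17592375  0.21671209  0.81821873] [ 0.03313682 -0.00038787 -0.01192804] -6.90309680197968e-05 3.8333
```

The width reads 0, so the fingers closed on nothing. I look at what happened.

Run:
```python
from h import *
s=grab('scene');d=grab('top'); 
st=manip.get_state(); p=st['position']; q=proj(s,[p,[.542,.1457,.099],[.542,.1457,.055]]); print(q, proj(d,[p]))
a=cv2.resize(s['img'][130:210,300:400],(500,400),interpolation=cv2.INTER_CUBIC); 
for (u,v) in q: cv2.circle(a,(int((u-300+.5)*5),int((v-130+.5)*5)),4,(255,0,0),1)
b=cv2.resize(d['img'][205:275,235:305],(300,300)); c=np.zeros((400,300,3),np.uint8); c[:300]=b
save('miss',np.hstack([a,c]))
```

```text
[[346.23189769 170.16897367]
 [346.47307281 163.54241276]
 [345.92512527 177.25978651]] [[268.38270208 238.03927821]]
```

View pics/miss.png

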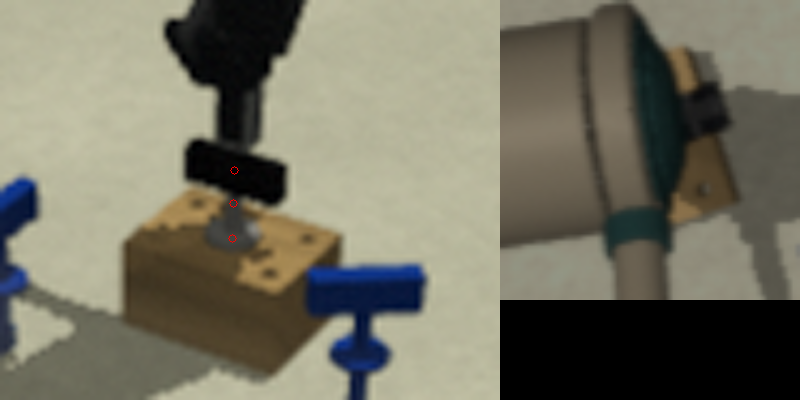

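Run:
```python
from h import *
s=grab('scene');d=grab('top');p=np.array([.5419,.1458,0]);j=np.array([.309,-.951,0])
for z in(.078,.091,.1): print(z,'near',proj(s,[p+j*.043+[0,0,z]]),'far',proj(s,[p-j*.043+[0,0,z]]))
print('observed near 338.7,161.8 far 355,148')
a=s['img'][60:215,300:400]; save('miss2',a,3.8)
b=d['img'][195:275,200:330]; save('misst',b,4)
A=cv2.imread('pics/miss2.png');B=cv2.imread('pics/misst.png');B=cv2.resize(B,(420,258)); C=np.zeros((A.shape[0],420,3),np.uint8);C[:258]=B
cv2.imwrite('pics/m3.png',np.hstack([A,C])); print(A.shape)
```

```text
0.078 near [[338.33336927 176.85056952]] far [[353.6925528  163.76166632]]
0.091 near [[338.44902998 172.70379509]] far [[353.89850048 159.74281676]]
0.1 near [[338.53006374 169.80088527]] far [[354.0427146  156.93088898]]
observed near 338.7,161.8 far 355,148
(589, 380, 3)
```

View pics/m3.png

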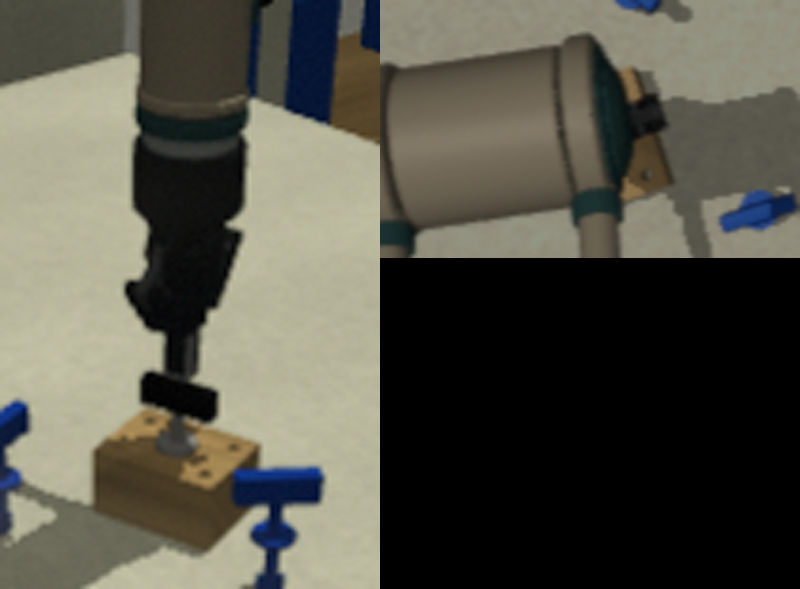

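The open fingertips appeared about 35 mm higher than the reported TCP implies: observed (338.7,161.8), expected (338.4,172.7). The closed fingers end right on top of the handle. I check this against the first picture.

Run:
```python
from h import *
s=grab('scene'); im=np.load('scene.npy')
p=np.array([.1497,.5546,0]);j=np.array([.261,.965,0])
for z in(.181,.194,.215,.23): print(z,proj(s,[p+j*.043+[0,0,z],p-j*.043+[0,0,z]]).round(1).tolist())
g=im.max(2); m=(g<50)[0:65,335:385]
for r in range(20,65): 
    c=np.flatnonzero(m[r]); 
    if len(c): print(r,(c+335).tolist())
g=s['img'].max(2); print('now')
for r in range(140,176,1): print(r,g[r,334:362].tolist())
```

```text
0.181 [[367.5, 69.5], [347.3, 72.4]]
0.194 [[367.8, 66.0], [347.4, 68.9]]
0.215 [[368.1, 60.3], [347.7, 63.1]]
0.23 [[368.4, 56.2], [347.8, 58.9]]
20 [343, 344, 345, 346, 347, 348, 349, 350, 351, 352, 353, 354, 355, 356, 357, 358, 359, 360, 361, 362, 363, 364, 365, 366, 367, 368, 369, 370, 371, 380, 381, 382, 383, 384]
21 [343, 344, 345, 346, 347, 348, 349, 350, 351, 352, 353, 354, 355, 356, 357, 358, 359, 360, 361, 362, 363, 364, 365, 366, 367, 368, 369, 370, 371, 374, 380, 381, 382, 383, 384]
22 [343, 344, 345, 346, 347, 348, 349, 350, 351, 352, 353, 354, 355, 356, 357, 358, 359, 360, 361, 362, 363, 364, 365, 366, 367, 368, 369, 370, 371, 373, 374, 375, 376, 377, 378, 380, 381, 382, 383, 384]
23 [343, 344, 345, 346, 347, 348, 349, 350, 351, 352, 353, 354, 355, 356, 357, 358, 359, 360, 361, 362, 363, 364, 365, 366, 367, 368, 369, 370, 371, 372, 373, 374, 375, 376, 377, 378, 380, 381, 382, 383, 384]
24 [343, 344, 345, 346, 347, 348, 349, 350, 351, 352, 353, 354, 355, 356, 357, 358, 359, 360, 361, 362, 363, 364, 365, 366, 367, 368, 369, 370, 371, 372, 373, 374, 375, 376, 377, 378, 379
[... 9052 characters left out ...]
1, 190, 189, 188]
171 [166, 168, 168, 157, 132, 120, 131, 152, 161, 133, 76, 59, 56, 54, 87, 125, 145, 155, 127, 109, 113, 132, 173, 188, 187, 185, 186, 186]
172 [166, 166, 165, 167, 167, 169, 170, 161, 142, 123, 77, 57, 56, 55, 66, 81, 100, 122, 137, 157, 163, 168, 174, 178, 184, 187, 184, 186]
173 [168, 167, 168, 166, 166, 165, 167, 140, 85, 84, 74, 56, 55, 56, 65, 79, 84, 101, 133, 149, 149, 149, 152, 158, 170, 176, 180, 185]
174 [170, 160, 144, 143, 143, 143, 140, 116, 71, 68, 63, 53, 57, 56, 64, 84, 105, 134, 160, 157, 156, 153, 150, 151, 151, 153, 159, 169]
175 [144, 124, 93, 94, 95, 92, 86, 75, 67, 66, 63, 56, 57, 56, 62, 98, 130, 146, 165, 167, 164, 162, 159, 157, 154, 151, 150, 150]
```

The offset was there at the start too: tips seen near z=0.237 when 0.207 was expected. So the real fingertips sit about 33 mm higher than the reported TCP, now at about z=0.111, just above the handle top. The columns agree and the near finger overlaps the handle, so it is a height offset and not a sideways one. I open, go down carefully and check.

Request:
step_arm([
  {"grip":1,"delta_pos":[0,0,0],"twist":0},
  {"grip":1,"delta_pos":[0,0,0],"twist":0},
  {"grip":1,"delta_pos":[0,0,0],"twist":0},
  {"grip":1,"delta_pos":[0,0,0],"twist":0},
  {"grip":1,"delta_pos":[0,0,0],"twist":0},
  {"grip":1,"delta_pos":[0,0,-0.005],"twist":0},
  {"grip":1,"delta_pos":[0,0,-0.005],"twist":0},
  {"grip":1,"delta_pos":[0,0,-0.005],"twist":0},
  {"grip":1,"delta_pos":[0,0,-0.005],"twist":0},
  {"grip":1,"delta_pos":[0,0,0],"twist":0},
])

```text
clock: 4.92
position: [0.5408, 0.1457, 0.0564]
ee_rot: [-0.111, -0.697, -0.111, 0.699]
contact_force: [-1.7, -0.2, -0.5]
width: 0.0855
```

Run:
```python
from h import *
s=grab('scene');d=grab('top'); st=manip.get_state(); print(st['position'],st['contact_force'],st['width'])
p=st['position'];j=np.array([.309,-.951,0])
q=[p+j*.043+[0,0,.013],p-j*.043+[0,0,.013],p+j*.043+[0,0,.046],p-j*.043+[0,0,.046]]
uv=proj(s,q);print(uv.round(1).tolist())
a=cv2.resize(s['img'][120:195,300:400],(600,450),interpolation=cv2.INTER_CUBIC)
for i,(u,v) in enumerate(uv): cv2.circle(a,(int((u-300+.5)*6),int((v-120+.5)*6)),4,((255,0,0),(0,255,0))[i//2],1)
save('open2',a)
```

```text
[0.54164947 0.14577659 0.05742565] [0.72588954 0.1750979  0.11138471] 0.08548905087757513
[[338.2, 179.2], [353.5, 166.0], [338.5, 168.7], [354.0, 155.8]]
```

View pics/open2.png

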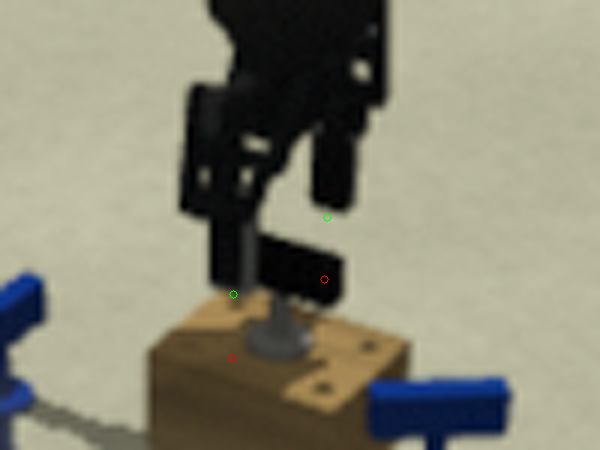

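The picture shows the near fingertip at (233,290) and the far one at (330,210), straddling the handle. Both match the 33–36 mm offset (green circles), so I go 14 mm lower and close.

Request:
step_arm([
  {"grip":1,"delta_pos":[0,0,-0.005],"twist":0},
  {"grip":1,"delta_pos":[0,0,-0.005],"twist":0},
  {"grip":1,"delta_pos":[0,0,-0.004],"twist":0},
  {"grip":1,"delta_pos":[0,0,0],"twist":0},
  {"grip":0,"delta_pos":[0,0,0],"twist":0},
  {"grip":0,"delta_pos":[0,0,0],"twist":0},
  {"grip":0,"delta_pos":[0,0,0],"twist":0},
  {"grip":0,"delta_pos":[0,0,0],"twist":0},
  {"grip":0,"delta_pos":[0,0,0],"twist":0},
  {"grip":0,"delta_pos":[0,0,0],"twist":0},
], force=80)

```text
clock: 5.85
position: [0.542, 0.146, 0.0442]
ee_rot: [0.11, 0.699, 0.111, -0.698]
contact_force: [-3.0, 2.4, 16.4]
width: 0.0133
```

```bash
cat >> h.py <<'E'
def rep():
    R=yaw(); st=manip.get_state(); print('t',round(st['clock'],2),'pos',(st['position']*1000).round(2),'yaw',round(float(np.degrees(np.arctan2(R[1,1],R[0,1]))),2),'F',st['contact_force'].round(2),'M',st['moment'].round(3),'w',round(st['width']*1000,2),'q6',round(st['qpos'][5],2)); return st
E
python3 -c "
from h import *
rep()"
```

```text
t 5.85 pos [542.04 145.98  44.19] yaw -72.02 F [-2.99  2.37 16.42] M [0.13  0.446 0.001] w 13.31 q6 1.4
```

Request:
step_arm([
  {"grip":0,"delta_pos":[0,0,0.003],"twist":0},
  {"grip":0,"delta_pos":[0,0,0.005],"twist":0},
  {"grip":0,"delta_pos":[0,0,0.01],"twist":0},
  {"grip":0,"delta_pos":[0,0,0.015],"twist":0},
  {"grip":0,"delta_pos":[0,0,0.015],"twist":0},
  {"grip":0,"delta_pos":[0,0,0.02],"twist":0},
  {"grip":0,"delta_pos":[0,0,0.02],"twist":0},
  {"grip":0,"delta_pos":[0,0,0.015],"twist":0},
  {"grip":0,"delta_pos":[0,0,0.007],"twist":0},
  {"grip":0,"delta_pos":[0,0,0],"twist":0},
])

```text
clock: 6.68
position: [0.5433, 0.146, 0.1563]
ee_rot: [0.111, 0.7, 0.11, -0.697]
contact_force: [0.4, 0.1, -1.8]
width: 0.0128
```

Run:
```python
from h import *
st=rep(); s=grab('scene'); p=st['position']
# expected blade bottom: key origin 0.010+lift
z=.010+p[2]-.0442; q=[[p[0],p[1],z],[p[0],p[1],z+.087]]; uv=proj(s,q); print(z,uv.round(1).tolist())
a=cv2.resize(s['img'][95:195,290:400],(660,600),interpolation=cv2.INTER_CUBIC)
for u,v in uv: cv2.circle(a,(int((u-290+.5)*6),int((v-95+.5)*6)),4,(255,0,0),1)
save('lift',a)
```

```text
t 6.68 pos [543.31 146.03 156.32] yaw -72.01 F [ 0.38  0.13 -1.78] M [-0.002  0.036 -0.019] w 12.81 q6 1.4
0.1221236434413208 [[347.2, 156.2], [348.4, 126.6]]
```

View pics/lift.png

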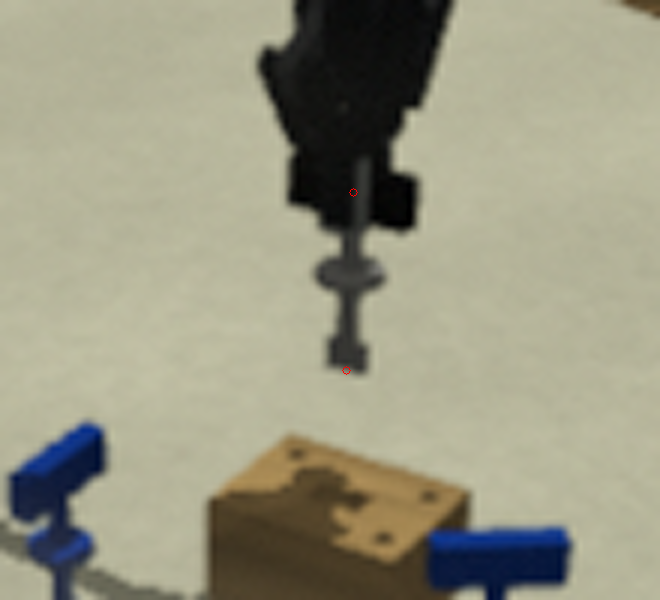

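The key is held upright, collar at (350,272) and blade at (347,355), and the predicted blade edge (red circle) matches. I carry it over the cam.

Request:
step_arm([
  {"grip":0,"delta_pos":[0.0002,-0.008,0],"twist":0},
  {"grip":0,"delta_pos":[0.0006,-0.016,0],"twist":2.5},
  {"grip":0,"delta_pos":[0.001,-0.024,0],"twist":3},
  {"grip":0,"delta_pos":[0.001,-0.026,0],"twist":3},
  {"grip":0,"delta_pos":[0.001,-0.026,0],"twist":3},
  {"grip":0,"delta_pos":[0.001,-0.026,0],"twist":3},
  {"grip":0,"delta_pos":[0.001,-0.026,0],"twist":3},
  {"grip":0,"delta_pos":[0.001,-0.026,0],"twist":3},
  {"grip":0,"delta_pos":[0.001,-0.026,0],"twist":3},
  {"grip":0,"delta_pos":[0.001,-0.026,0],"twist":0},
])

```text
clock: 7.57
position: [0.5494, -0.0858, 0.1523]
ee_rot: [-0.25, -0.66, -0.251, 0.662]
contact_force: [-0.0, -0.0, -1.4]
width: 0.0127
```

Request:
step_arm([
  {"grip":0,"delta_pos":[0,-0.026,0],"twist":0},
  {"grip":0,"delta_pos":[0,-0.026,0],"twist":0},
  {"grip":0,"delta_pos":[0,-0.02,0],"twist":0},
  {"grip":0,"delta_pos":[0,-0.012,-0.005],"twist":0},
  {"grip":0,"delta_pos":[0,-0.0055,-0.006],"twist":0},
  {"grip":0,"delta_pos":[0,0,-0.006],"twist":0},
  {"grip":0,"delta_pos":[0,0,-0.005],"twist":0},
  {"grip":0,"delta_pos":[0,0,0],"twist":0},
  {"grip":0,"delta_pos":[0,0,0],"twist":0},
  {"grip":0,"delta_pos":[0,0,0],"twist":0},
])

```text
clock: 8.4
position: [0.5509, -0.1726, 0.132]
ee_rot: [0.251, 0.661, 0.251, -0.661]
contact_force: [-0.1, -0.2, -1.4]
width: 0.0125
```

Run:
```python
from h import *
st=rep(); s=grab('scene'); d=grab('top'); p=st['position']; z=.010+p[2]-.0442; print('key z',z)
np.save('s1.npy',s['img'])
uv=proj(s,[[p[0],p[1],z]])[0]; print('pred blade px',uv)
# plate from the start picture, scene view: bright blob ellipse edges cast at z
im=np.load('scene.npy'); g=cv2.cvtColor(im,cv2.COLOR_RGB2GRAY); b=(212,192,290,248)
u=cv2.resize(g[b[1]:b[3],b[0]:b[2]],None,fx=8,fy=8,interpolation=cv2.INTER_CUBIC)
for thr in(120,135):
  for c in cv2.findContours((u>thr).astype(np.uint8),cv2.RETR_CCOMP,cv2.CHAIN_APPROX_NONE)[0]:
    if cv2.contourArea(c)>4000:
      q=(c[:,0]+.5)/8-.5+b[:2]; P=ray(s,q,.077)[:,:2]*1000; print(thr,[np.round(x,1) for x in cv2.fitEllipse(P.astype(np.float32))])
# top view rim: threshold dark < rim vs case
t=np.load('top.npy'); gt=cv2.cvtColor(t,cv2.COLOR_RGB2GRAY); print('row through cam',gt[233,360:436].tolist()); print('col',gt[195:270,396].tolist())
bx=(240,185,258,222); a=s['img'][160:240,200:300]; save('above',cv2.resize(a,(800,640),interpolation=cv2.INTER_CUBIC)[:600])
```

```text
t 8.4 pos [ 550.9  -172.63  131.99] yaw -48.44 F [-0.06 -0.21 -1.41] M [ 0.021  0.022 -0.088] w 12.51 q6 0.42
key z 0.09779487950907946
pred blade px [248.15459113 207.6679483 ]
120 [array([ 520.5, -153.8]), array([174.9, 192.8]), np.float64(107.4)]
120 [array([ 551.7, -175.4]), array([40. , 44.9]), np.float64(119.1)]
135 [array([ 520.2, -153.4]), array([173.8, 192.1]), np.float64(108.2)]
135 [array([ 550.2, -174. ]), array([43.6, 48.4]), np.float64(69.2)]
row through cam [81, 80, 80, 80, 80, 79, 79, 78, 70, 49, 46, 40, 64, 115, 140, 142, 141, 139, 132, 130, 139, 140, 141, 142, 141, 141, 140, 132, 106, 61, 74, 104, 109, 109, 107, 96, 69, 53, 58, 82, 103, 107, 106, 97, 70, 103, 135, 140, 140, 138, 136, 137, 139, 137, 129, 125, 134, 135, 134, 128, 95, 52, 48, 69, 79, 80, 80, 80, 80, 80, 80, 81, 81, 81, 81, 80]
col [135, 137, 136, 133, 112, 77, 78, 79, 78, 79, 77, 61, 45, 39, 84, 133, 137, 137, 137, 131, 126, 137, 139, 140, 138, 136, 139, 140, 137, 114, 62, 71, 103, 107, 102, 78, 54, 51, 69, 97, 107, 107, 107, 102, 66, 58, 107, 136, 140, 139, 141, 141, 141, 140, 138, 129, 130, 139, 140, 140, 139, 130, 66, 46, 49, 73, 79, 80, 80, 80, 79, 76, 66, 67, 115]
```

View pics/above.png

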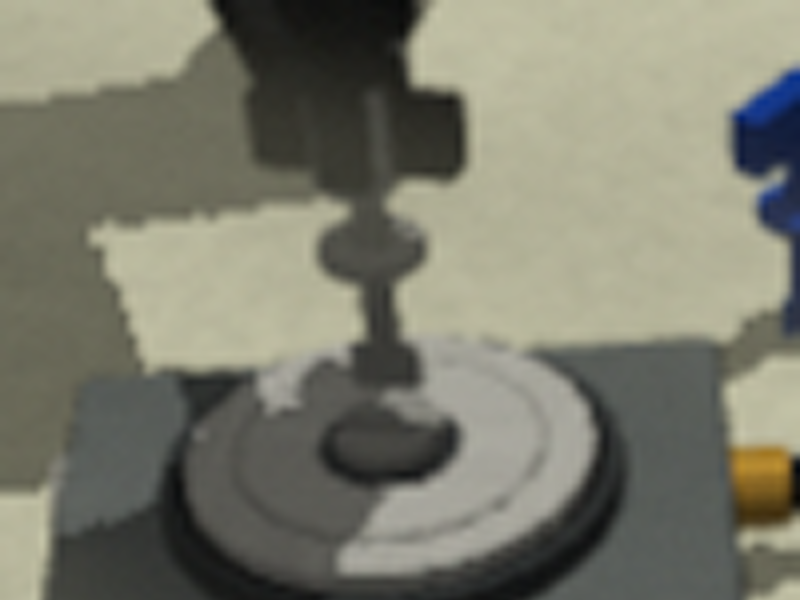

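The blade hangs just above the cam: blade edge at (386,383) in the crop, where projection predicts (389,385); cam centre at (392,435). I centre on (552.5, -174.6) and lower to just above the cam.

Request:
step_arm([
  {"grip":0,"delta_pos":[0.0016,-0.001,-0.003],"twist":0},
  {"grip":0,"delta_pos":[0,0,-0.004],"twist":0},
  {"grip":0,"delta_pos":[0,0,0],"twist":0},
  {"grip":0,"delta_pos":[0,0,0],"twist":0},
  {"grip":0,"delta_pos":[0,0,0],"twist":0},
  {"grip":0,"delta_pos":[0,0,0],"twist":0},
])

```text
clock: 9.0
position: [0.5524, -0.1747, 0.125]
ee_rot: [0.25, 0.661, 0.25, -0.661]
contact_force: [-0.7, -0.2, -2.5]
width: 0.0125
```

Run:
```python
from h import *
st=rep(); s=grab('scene'); p=st['position']; z=.010+p[2]-.0442; print('key z',z,proj(s,[[p[0],p[1],z],[.5525,-.1746,.0835]]), s['R'][0])
g=cv2.cvtColor(s['img'],cv2.COLOR_RGB2GRAY)
for r in range(198,222): print(r,g[r,238:262].tolist())
```

```text
t 9.0 pos [ 552.36 -174.72  124.96] yaw -48.52 F [-0.67 -0.18 -2.52] M [-0.013 -0.032  0.037] w 12.53 q6 0.42
key z 0.09075971837963566 [[247.99952397 210.73037666]
 [248.37755371 213.24773139]] [6.34997061e-01 7.72514347e-01 5.62423590e-04]
198 [177, 179, 171, 149, 128, 112, 89, 68, 61, 61, 64, 112, 163, 177, 176, 177, 175, 173, 173, 176, 178, 180, 179, 178]
199 [180, 182, 184, 185, 183, 169, 132, 80, 58, 59, 71, 139, 180, 179, 179, 177, 176, 176, 177, 178, 181, 182, 182, 181]
200 [180, 182, 181, 183, 183, 182, 153, 92, 59, 61, 64, 139, 181, 179, 179, 180, 179, 178, 180, 180, 180, 181, 182, 183]
201 [182, 182, 182, 184, 182, 181, 152, 87, 59, 57, 54, 130, 177, 176, 176, 177, 175, 174, 168, 169, 178, 178, 172, 174]
202 [183, 182, 178, 178, 179, 177, 150, 90, 59, 60, 55, 116, 161, 168, 167, 168, 166, 166, 159, 157, 168, 168, 155, 152]
203 [177, 175, 171, 168, 168, 165, 155, 111, 58, 57, 56, 102, 149, 164, 165, 164, 164, 163, 164, 164, 164, 161, 156, 147]
204 [168, 166, 167, 166, 164, 162, 159, 117, 58, 57, 55, 91, 142, 163, 163, 163, 160, 155, 156, 158, 160, 162, 163, 165]
205 [152, 1
[... 1156 characters left out ...]
, 67, 60, 49, 45, 46, 108, 159, 167, 167, 166]
216 [89, 72, 42, 35, 52, 61, 68, 68, 68, 70, 68, 67, 67, 65, 59, 53, 47, 43, 62, 126, 164, 165, 165, 165]
217 [89, 81, 49, 31, 41, 51, 58, 60, 62, 63, 59, 59, 57, 53, 48, 45, 41, 57, 104, 148, 164, 163, 163, 163]
218 [90, 90, 69, 39, 29, 34, 44, 49, 49, 51, 47, 47, 47, 39, 34, 30, 48, 100, 146, 162, 163, 162, 163, 162]
219 [92, 90, 85, 71, 55, 38, 29, 30, 35, 37, 36, 31, 26, 31, 38, 76, 113, 142, 161, 162, 161, 162, 162, 162]
220 [91, 90, 91, 90, 85, 71, 59, 50, 45, 44, 45, 50, 57, 63, 90, 139, 164, 165, 165, 164, 163, 165, 164, 162]
221 [90, 89, 90, 89, 89, 89, 89, 83, 77, 78, 99, 120, 123, 125, 145, 165, 165, 164, 166, 166, 165, 166, 164, 164]
```

Request:
step_arm([
  {"grip":0,"delta_pos":[0,0,-0.0015],"twist":0},
  {"grip":0,"delta_pos":[0,0,-0.0015],"twist":0},
  {"grip":0,"delta_pos":[0,0,-0.001],"twist":0},
  {"grip":0,"delta_pos":[0,0,-0.001],"twist":0},
  {"grip":0,"delta_pos":[0,0,-0.0005],"twist":0},
  {"grip":0,"delta_pos":[0,0,0],"twist":0},
])

```text
clock: 9.55
position: [0.5522, -0.1746, 0.1192]
ee_rot: [-0.25, -0.661, -0.25, 0.661]
contact_force: [0.6, -0.0, -1.8]
width: 0.0126
```

Request:
step_arm([
  {"grip":0,"delta_pos":[0,0,-0.0005],"twist":0},
  {"grip":0,"delta_pos":[0,0,-0.0005],"twist":0},
  {"grip":0,"delta_pos":[0,0,0],"twist":0},
])

```text
clock: 9.8
position: [0.5523, -0.1747, 0.1184]
ee_rot: [-0.25, -0.661, -0.25, 0.661]
contact_force: [0.8, 0.7, -1.2]
width: 0.0127
```

```bash
python3 -c "
from h import *
st=rep();print('key z',.010+st['position'][2]-.0442)"
```

```text
t 9.8 pos [ 552.31 -174.65  118.36] yaw -48.51 F [ 0.77  0.66 -1.18] M [ 0.022 -0.029 -0.015] w 12.67 q6 0.42
key z 0.0841642196662163
```

Request:
step_arm([
  {"grip":0,"delta_pos":[0,0,-0.0005],"twist":0},
  {"grip":0,"delta_pos":[0,0,-0.0005],"twist":0},
  {"grip":0,"delta_pos":[0,0,0],"twist":0},
])

```text
clock: 10.05
position: [0.5523, -0.1747, 0.1173]
ee_rot: [-0.25, -0.661, -0.25, 0.661]
contact_force: [0.8, 1.2, -0.4]
width: 0.0128
```

Request:
step_arm([
  {"grip":0,"delta_pos":[0,0,-0.0005],"twist":0},
  {"grip":0,"delta_pos":[0,0,0],"twist":0},
])

```text
clock: 10.22
position: [0.5523, -0.1746, 0.1169]
ee_rot: [-0.25, -0.661, -0.25, 0.661]
contact_force: [-1.1, -0.5, -0.9]
width: 0.0131
```

Request:
step_arm([
  {"grip":0,"delta_pos":[0,0,-0.0005],"twist":0},
  {"grip":0,"delta_pos":[0,0,0],"twist":0},
])

```text
clock: 10.38
position: [0.5523, -0.1746, 0.1163]
ee_rot: [-0.25, -0.661, -0.25, 0.661]
contact_force: [-0.6, 0.5, -1.8]
width: 0.0125
```

```bash
python3 -c "
from h import *
st=rep();print('key z',.010+st['position'][2]-.0442)"
```

```text
t 10.38 pos [ 552.32 -174.64  116.33] yaw -48.51 F [-0.56  0.48 -1.85] M [ 0.019  0.004 -0.019] w 12.47 q6 0.42
key z 0.08213429137355217
```

Request:
step_arm([
  {"grip":0,"delta_pos":[0,0,-0.0005],"twist":0},
  {"grip":0,"delta_pos":[0,0,-0.0005],"twist":0},
  {"grip":0,"delta_pos":[0,0,0],"twist":0},
])

```text
clock: 10.63
position: [0.5523, -0.1746, 0.1153]
ee_rot: [-0.25, -0.661, -0.25, 0.661]
contact_force: [-0.5, 0.2, -1.8]
width: 0.0129
```

Request:
step_arm([
  {"grip":0,"delta_pos":[0,0,-0.0005],"twist":0},
  {"grip":0,"delta_pos":[0,0,0],"twist":0},
])

```text
clock: 10.8
position: [0.5523, -0.1746, 0.1149]
ee_rot: [-0.25, -0.661, -0.25, 0.661]
contact_force: [0.1, -0.1, -0.7]
width: 0.0127
```

Request:
step_arm([
  {"grip":0,"delta_pos":[0,0,-0.0005],"twist":0},
  {"grip":0,"delta_pos":[0,0,0],"twist":0},
])

```text
clock: 10.97
position: [0.5523, -0.1747, 0.1144]
ee_rot: [-0.25, -0.661, -0.25, 0.661]
contact_force: [-0.4, -0.4, -1.5]
width: 0.0128
```

```bash
python3 -c "
from h import *
st=rep();print('key z',.010+st['position'][2]-.0442)"
```

```text
t 10.97 pos [ 552.33 -174.65  114.37] yaw -48.51 F [-0.36 -0.45 -1.5 ] M [0.012 0.063 0.029] w 12.84 q6 0.42
key z 0.08016664529512141
```

Request:
step_arm([
  {"grip":0,"delta_pos":[0,0,-0.0005],"twist":0},
  {"grip":0,"delta_pos":[0,0,0],"twist":0},
])

```text
clock: 11.13
position: [0.5523, -0.1746, 0.1138]
ee_rot: [-0.25, -0.661, -0.25, 0.661]
contact_force: [0.0, 0.6, -1.2]
width: 0.0127
```

Request:
step_arm([
  {"grip":0,"delta_pos":[0,0,-0.0005],"twist":0},
  {"grip":0,"delta_pos":[0,0,0],"twist":0},
])

```text
clock: 11.3
position: [0.5524, -0.1747, 0.1138]
ee_rot: [0.251, 0.661, 0.25, -0.661]
contact_force: [-0.4, 0.2, 0.5]
width: 0.0128
```

Request:
step_arm([
  {"grip":0,"delta_pos":[0,0,-0.0005],"twist":0},
  {"grip":0,"delta_pos":[0,0,0],"twist":0},
])

```text
clock: 11.47
position: [0.5525, -0.1747, 0.1137]
ee_rot: [0.251, 0.661, 0.25, -0.661]
contact_force: [-1.9, -0.4, 4.3]
width: 0.0127
```

Request:
step_arm([
  {"grip":0,"delta_pos":[0,0,-0.0005],"twist":0},
  {"grip":0,"delta_pos":[0,0,0],"twist":0},
])

```text
clock: 11.63
position: [0.5525, -0.1747, 0.1136]
ee_rot: [0.251, 0.662, 0.25, -0.661]
contact_force: [-1.6, 1.0, 8.1]
width: 0.0127
```

```bash
python3 -c "
from h import *
st=rep();print('key z',.010+st['position'][2]-.0442)"
```

```text
t 11.63 pos [ 552.54 -174.73  113.65] yaw -48.51 F [-1.65  1.03  8.13] M [ 0.163  0.436 -0.014] w 12.67 q6 0.42
key z 0.07944877118610309
```

Contact at a key height of about 79.5 mm, which fits the slot floor (76.6–80) and not the cam top (82 or more). I test with a small clockwise twist: a real fit should show about 0.1 N m.

Request:
step_arm([
  {"grip":0,"delta_pos":[0,0,0],"twist":-3},
  {"grip":0,"delta_pos":[0,0,0],"twist":-3},
  {"grip":0,"delta_pos":[0,0,0],"twist":0},
])

```text
clock: 11.88
position: [0.553, -0.175, 0.1137]
ee_rot: [0.215, 0.674, 0.214, -0.673]
contact_force: [-1.8, 1.1, 5.6]
width: 0.0127
```

```bash
python3 -c "
from h import *
st=rep();print('key z',.010+st['position'][2]-.0442)"
```

```text
t 11.88 pos [ 552.99 -174.99  113.66] yaw -54.61 F [-1.78  1.08  5.61] M [0.081 0.286 0.014] w 12.67 q6 0.53
key z 0.07946192533317736
```

Request:
step_arm([
  {"grip":0,"delta_pos":[0,0,-0.0003],"twist":-3},
  {"grip":0,"delta_pos":[0,0,-0.0003],"twist":-3},
  {"grip":0,"delta_pos":[0,0,0],"twist":0},
])

```text
clock: 12.13
position: [0.5531, -0.1751, 0.1133]
ee_rot: [0.18, 0.685, 0.179, -0.683]
contact_force: [-1.9, 0.1, 7.8]
width: 0.0124
```

```bash
python3 -c "
from h import *
st=rep();print('key z',.010+st['position'][2]-.0442)"
```

```text
t 12.13 pos [ 553.14 -175.14  113.31] yaw -60.59 F [-1.94  0.06  7.8 ] M [0.071 0.268 0.072] w 12.39 q6 0.63
key z 0.07911448661756279
```

Request:
step_arm([
  {"grip":0,"delta_pos":[0,0,-0.0002],"twist":-2.5},
  {"grip":0,"delta_pos":[0,0,-0.0002],"twist":-2.5},
  {"grip":0,"delta_pos":[0,0,0],"twist":0},
])

```text
clock: 12.38
position: [0.5532, -0.1753, 0.1129]
ee_rot: [0.15, 0.692, 0.149, -0.69]
contact_force: [-0.8, 0.3, 7.2]
width: 0.013
```

Run:
```python
from h import *
st=rep();print('key z',.010+st['position'][2]-.0442)
s=grab('scene');d=grab('top'); a=cv2.resize(s['img'][180:235,215:285],(700,550),interpolation=cv2.INTER_CUBIC); save('eng',a)
```

```text
t 12.38 pos [ 553.16 -175.26  112.9 ] yaw -65.58 F [-0.82  0.31  7.21] M [0.061 0.293 0.041] w 13.02 q6 0.72
key z 0.07869623792748782
```

View pics/eng.png

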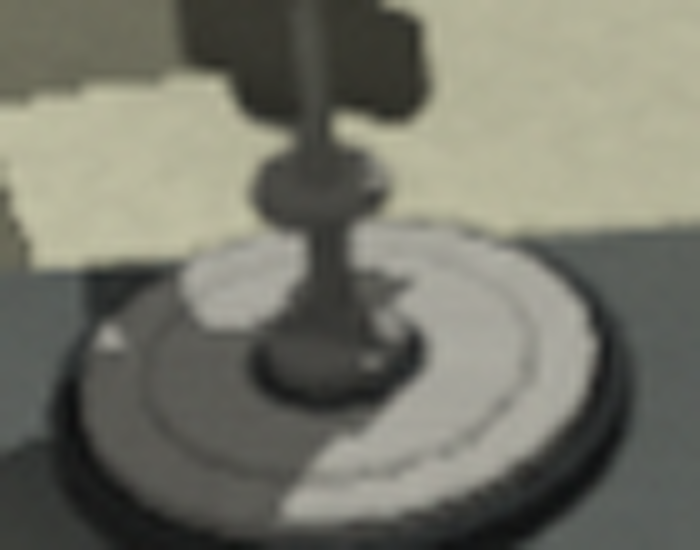

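The collar is at (318,185) and the shaft runs down into the cam at (330,310). The surface under the blade sank about 0.75 mm over 17° with the force unchanged, which fits 4.5 mm/rad. So the blade is in the slot and turning the cam, and I go on.

Request:
step_arm([
  {"grip":0,"delta_pos":[0,0,-0.00025],"twist":-3},
  {"grip":0,"delta_pos":[0,0,-0.00025],"twist":-3},
  {"grip":0,"delta_pos":[0,0,-0.00025],"twist":-3},
  {"grip":0,"delta_pos":[0,0,0],"twist":0},
])

```text
clock: 12.82
position: [0.5533, -0.1755, 0.1122]
ee_rot: [0.096, 0.702, 0.094, -0.7]
contact_force: [-2.1, 0.0, 7.5]
width: 0.0124
```

```bash
python3 -c "
from h import *
st=rep();print('key z',.010+st['position'][2]-.0442)"
```

```text
t 12.82 pos [ 553.27 -175.48  112.19] yaw -74.59 F [-2.12  0.02  7.49] M [-0.051  0.285  0.075] w 12.36 q6 0.88
key z 0.07798870976073745
```

Request:
step_arm([
  {"grip":0,"delta_pos":[0,0,-0.00025],"twist":-3},
  {"grip":0,"delta_pos":[0,0,-0.00025],"twist":-3},
  {"grip":0,"delta_pos":[0,0,-0.00025],"twist":-3},
  {"grip":0,"delta_pos":[0,0,0],"twist":0},
])

```text
clock: 13.15
position: [0.5533, -0.1757, 0.1115]
ee_rot: [0.041, 0.707, 0.039, -0.705]
contact_force: [-0.8, -0.4, 7.4]
width: 0.0128
```

```bash
python3 -c "
from h import *
st=rep();print('key z',.010+st['position'][2]-.0442)"
```

```text
t 13.15 pos [ 553.3  -175.71  111.49] yaw -83.58 F [-0.75 -0.37  7.44] M [-0.153  0.282  0.087] w 12.75 q6 1.03
key z 0.07729277148290661
```

Request:
step_arm([
  {"grip":0,"delta_pos":[0,0,-0.00024],"twist":-3},
  {"grip":0,"delta_pos":[0,0,-0.00024],"twist":-3},
  {"grip":0,"delta_pos":[0,0,-0.00024],"twist":-3},
  {"grip":0,"delta_pos":[0,0,-0.00024],"twist":-3},
  {"grip":0,"delta_pos":[0,0,-0.00024],"twist":-3},
  {"grip":0,"delta_pos":[0,0,0],"twist":0},
])

```text
clock: 13.65
position: [0.5533, -0.176, 0.1103]
ee_rot: [-0.052, 0.706, -0.054, -0.704]
contact_force: [-1.6, -0.8, 8.0]
width: 0.0127
```

```bash
python3 -c "
from h import *
st=rep();print('key z',.010+st['position'][2]-.0442)"
```

```text
t 13.65 pos [ 553.27 -176.05  110.29] yaw -98.58 F [-1.59 -0.76  8.04] M [-0.275  0.356  0.03 ] w 12.7 q6 1.29
key z 0.07608918099850401
```

Request:
step_arm([
  {"grip":0,"delta_pos":[0,0,-0.0002],"twist":-2.5},
  {"grip":0,"delta_pos":[0,0,-0.0002],"twist":-2.5},
  {"grip":0,"delta_pos":[0,0,0],"twist":0},
])

```text
clock: 13.9
position: [0.5533, -0.1762, 0.1099]
ee_rot: [-0.082, 0.703, -0.085, -0.701]
contact_force: [-0.7, -1.6, 7.2]
width: 0.0129
```

```bash
python3 -c "
from h import *
st=rep();print('key z',.010+st['position'][2]-.0442)"
```

```text
t 13.9 pos [ 553.25 -176.17  109.91] yaw -103.56 F [-0.75 -1.59  7.2 ] M [-0.34   0.346  0.118] w 12.88 q6 1.38
key z 0.07571424288170239
```

Request:
step_arm([
  {"grip":0,"delta_pos":[0,0,-0.0002],"twist":-2.5},
  {"grip":0,"delta_pos":[0,0,0],"twist":0},
])

```text
clock: 14.07
position: [0.5532, -0.1763, 0.1097]
ee_rot: [-0.098, 0.701, -0.1, -0.699]
contact_force: [-2.4, -2.3, 6.7]
width: 0.0127
```

```bash
python3 -c "
from h import *
st=rep();print('key z',.010+st['position'][2]-.0442)"
```

```text
t 14.07 pos [ 553.19 -176.25  109.7 ] yaw -106.05 F [-2.37 -2.26  6.69] M [-0.387  0.397  0.141] w 12.66 q6 1.43
key z 0.07549947904228299
```

Request:
step_arm([
  {"grip":0,"delta_pos":[-0.0003,-0.0004,-0.0003],"twist":-2.5},
  {"grip":0,"delta_pos":[0,0,0],"twist":0},
])

```text
clock: 14.23
position: [0.5532, -0.1764, 0.1095]
ee_rot: [-0.113, 0.699, -0.115, -0.697]
contact_force: [-1.4, -0.1, 7.7]
width: 0.0127
```

```bash
python3 -c "
from h import *
st=rep();print('key z',.010+st['position'][2]-.0442)"
```

```text
t 14.23 pos [ 553.17 -176.4   109.5 ] yaw -108.56 F [-1.44 -0.11  7.72] M [-0.208  0.271  0.098] w 12.66 q6 1.47
key z 0.07530190982430117
```

Request:
step_arm([
  {"grip":0,"delta_pos":[0,0,-0.0003],"twist":-3},
  {"grip":0,"delta_pos":[0,0,0],"twist":0},
])

```text
clock: 14.4
position: [0.5531, -0.1765, 0.1092]
ee_rot: [-0.131, 0.696, -0.133, -0.693]
contact_force: [-0.8, -1.5, 7.3]
width: 0.0126
```

```bash
python3 -c "
from h import *
st=rep();print('key z',.010+st['position'][2]-.0442)"
```

```text
t 14.4 pos [ 553.12 -176.46  109.24] yaw -111.58 F [-0.81 -1.47  7.28] M [-0.231  0.333  0.071] w 12.56 q6 1.52
key z 0.07504492509561364
```

Request:
step_arm([
  {"grip":0,"delta_pos":[0,0,-0.00025],"twist":-3},
  {"grip":0,"delta_pos":[0,0,0],"twist":0},
])

```text
clock: 14.57
position: [0.5531, -0.1765, 0.109]
ee_rot: [-0.15, 0.692, -0.151, -0.69]
contact_force: [-1.5, -1.3, 7.0]
width: 0.0128
```

```bash
python3 -c "
from h import *
st=rep();print('key z',.010+st['position'][2]-.0442)"
```

```text
t 14.57 pos [ 553.08 -176.53  109.01] yaw -114.57 F [-1.51 -1.29  7.04] M [-0.364  0.382  0.073] w 12.82 q6 1.57
key z 0.07480850341254248
```

Request:
step_arm([
  {"grip":0,"delta_pos":[-0.0002,-0.0003,-0.00025],"twist":-3},
  {"grip":0,"delta_pos":[0,0,0],"twist":0},
])

```text
clock: 14.73
position: [0.553, -0.1767, 0.1088]
ee_rot: [-0.168, 0.688, -0.169, -0.685]
contact_force: [-1.0, -1.4, 7.0]
width: 0.0129
```

```bash
python3 -c "
from h import *
st=rep();print('key z',.010+st['position'][2]-.0442)"
```

```text
t 14.73 pos [ 552.99 -176.66  108.76] yaw -117.58 F [-0.97 -1.44  7.01] M [-0.185  0.27   0.058] w 12.93 q6 1.62
key z 0.07455721468669904
```

Request:
step_arm([
  {"grip":0,"delta_pos":[0,0,-0.00025],"twist":-3},
  {"grip":0,"delta_pos":[0,0,0],"twist":0},
])

```text
clock: 14.9
position: [0.553, -0.1767, 0.1085]
ee_rot: [-0.186, 0.683, -0.187, -0.681]
contact_force: [-0.1, -0.1, 7.4]
width: 0.0124
```

```bash
python3 -c "
from h import *
st=rep();print('key z',.010+st['position'][2]-.0442)"
```

```text
t 14.9 pos [ 552.98 -176.74  108.52] yaw -120.58 F [-0.14 -0.13  7.4 ] M [-0.211  0.31   0.076] w 12.37 q6 1.68
key z 0.07432298483065516
```

Request:
step_arm([
  {"grip":0,"delta_pos":[-0.0002,-0.0003,-0.00025],"twist":-3},
  {"grip":0,"delta_pos":[0,0,0],"twist":0},
])

```text
clock: 15.07
position: [0.5529, -0.1768, 0.1083]
ee_rot: [-0.204, 0.678, -0.205, -0.676]
contact_force: [-0.1, -0.2, 8.0]
width: 0.0127
```

```bash
python3 -c "
from h import *
st=rep();print('key z',.010+st['position'][2]-.0442)"
```

```text
t 15.07 pos [ 552.93 -176.81  108.33] yaw -123.58 F [-0.07 -0.24  7.96] M [-0.132  0.251  0.087] w 12.73 q6 1.73
key z 0.07412966174253577
```

Request:
step_arm([
  {"grip":0,"delta_pos":[0,0,-0.00022],"twist":-3},
  {"grip":0,"delta_pos":[0,0,0],"twist":0},
])

```text
clock: 15.23
position: [0.5529, -0.1769, 0.1081]
ee_rot: [-0.221, 0.673, -0.223, -0.67]
contact_force: [-1.2, -1.0, 7.7]
width: 0.0125
```

```bash
python3 -c "
from h import *
st=rep();print('key z',.010+st['position'][2]-.0442)"
```

```text
t 15.23 pos [ 552.85 -176.9   108.06] yaw -126.58 F [-1.2  -1.01  7.65] M [-0.2    0.278  0.084] w 12.5 q6 1.78
key z 0.0738612250757738
```

Request:
step_arm([
  {"grip":0,"delta_pos":[0,0,-0.00022],"twist":-3},
  {"grip":0,"delta_pos":[0,0,0],"twist":0},
])

```text
clock: 15.4
position: [0.5528, -0.1769, 0.1078]
ee_rot: [-0.239, 0.667, -0.24, -0.664]
contact_force: [-0.3, -1.0, 7.6]
width: 0.0128
```

```bash
python3 -c "
from h import *
st=rep();print('key z',.010+st['position'][2]-.0442)"
```

```text
t 15.4 pos [ 552.8  -176.93  107.83] yaw -129.57 F [-0.25 -0.97  7.59] M [-0.189  0.338  0.112] w 12.81 q6 1.83
key z 0.07363287032826665
```

Request:
step_arm([
  {"grip":0,"delta_pos":[-0.0001,-0.0002,-0.00022],"twist":-3},
  {"grip":0,"delta_pos":[0,0,0],"twist":0},
])

```text
clock: 15.57
position: [0.5527, -0.177, 0.1076]
ee_rot: [-0.256, 0.66, -0.257, -0.658]
contact_force: [-0.9, 0.1, 7.6]
width: 0.0125
```

```bash
python3 -c "
from h import *
st=rep();print('key z',.010+st['position'][2]-.0442)"
```

```text
t 15.57 pos [ 552.71 -177.01  107.56] yaw -132.58 F [-0.9   0.09  7.62] M [-0.131  0.297  0.134] w 12.46 q6 1.89
key z 0.0733619557631428
```

Request:
step_arm([
  {"grip":0,"delta_pos":[0,0,-0.00018],"twist":-2.5},
  {"grip":0,"delta_pos":[0,0,0],"twist":0},
])

```text
clock: 15.73
position: [0.5527, -0.1771, 0.1074]
ee_rot: [-0.27, 0.654, -0.271, -0.652]
contact_force: [-1.4, -0.8, 8.0]
width: 0.0125
```

```bash
python3 -c "
from h import *
st=rep();print('key z',.010+st['position'][2]-.0442)"
```

```text
t 15.73 pos [ 552.66 -177.09  107.4 ] yaw -135.06 F [-1.42 -0.85  7.98] M [-0.212  0.244  0.114] w 12.54 q6 1.93
key z 0.07319984267174015
```

Request:
step_arm([
  {"grip":0,"delta_pos":[0,0,-0.00018],"twist":-2.5},
  {"grip":0,"delta_pos":[0,0,0],"twist":0},
])

```text
clock: 15.9
position: [0.5526, -0.1771, 0.1072]
ee_rot: [-0.285, 0.648, -0.286, -0.646]
contact_force: [-0.8, 0.4, 7.8]
width: 0.0127
```

```bash
python3 -c "
from h import *
st=rep();print('key z',.010+st['position'][2]-.0442)"
```

```text
t 15.9 pos [ 552.6  -177.12  107.17] yaw -137.56 F [-0.84  0.4   7.79] M [-0.171  0.257  0.131] w 12.68 q6 1.97
key z 0.07297274569092124
```

Request:
step_arm([
  {"grip":0,"delta_pos":[0,0,-0.00018],"twist":-2.5},
  {"grip":0,"delta_pos":[0,0,0],"twist":0},
])

```text
clock: 16.07
position: [0.5526, -0.1772, 0.107]
ee_rot: [-0.299, 0.642, -0.3, -0.639]
contact_force: [-1.1, -0.4, 8.3]
width: 0.0127
```

```bash
python3 -c "
from h import *
st=rep();print('key z',.010+st['position'][2]-.0442)"
```

```text
t 16.07 pos [ 552.59 -177.17  107.02] yaw -140.06 F [-1.09 -0.41  8.31] M [-0.169  0.291  0.07 ] w 12.68 q6 2.02
key z 0.07281898364525748
```

Request:
step_arm([
  {"grip":0,"delta_pos":[0,0,-0.00018],"twist":-2.5},
  {"grip":0,"delta_pos":[0,0,0],"twist":0},
])

```text
clock: 16.23
position: [0.5525, -0.1772, 0.1068]
ee_rot: [-0.312, 0.635, -0.314, -0.633]
contact_force: [-1.9, -0.7, 7.7]
width: 0.0126
```

```bash
python3 -c "
from h import *
st=rep();print('key z',.010+st['position'][2]-.0442)"
```

```text
t 16.23 pos [ 552.49 -177.19  106.79] yaw -142.56 F [-1.87 -0.73  7.7 ] M [-0.241  0.32   0.102] w 12.6 q6 2.06
key z 0.0725916892671366
```

Request:
step_arm([
  {"grip":0,"delta_pos":[0,0,-0.00015],"twist":-2},
  {"grip":0,"delta_pos":[0,0,0],"twist":0},
])

```text
clock: 16.4
position: [0.5525, -0.1772, 0.1066]
ee_rot: [-0.323, 0.63, -0.325, -0.627]
contact_force: [-2.1, -1.1, 7.7]
width: 0.0125
```

```bash
python3 -c "
from h import *
st=rep();print('key z',.010+st['position'][2]-.0442)"
```

```text
t 16.4 pos [ 552.49 -177.21  106.65] yaw -144.54 F [-2.07 -1.13  7.74] M [-0.269  0.336  0.105] w 12.46 q6 2.09
key z 0.07244641899115739
```

Request:
step_arm([
  {"grip":0,"delta_pos":[0,0,-0.00015],"twist":-2},
  {"grip":0,"delta_pos":[0,0,0],"twist":0},
])

```text
clock: 16.57
position: [0.5524, -0.1773, 0.1065]
ee_rot: [-0.334, 0.624, -0.335, -0.622]
contact_force: [-1.5, -1.2, 7.1]
width: 0.013
```

```bash
python3 -c "
from h import *
st=rep();print('key z',.010+st['position'][2]-.0442)"
```

```text
t 16.57 pos [ 552.4  -177.27  106.47] yaw -146.54 F [-1.5  -1.19  7.1 ] M [-0.245  0.35   0.049] w 13.02 q6 2.13
key z 0.07227240134961238
```

Request:
step_arm([
  {"grip":0,"delta_pos":[-0.0001,-0.0001,-0.00015],"twist":-2},
  {"grip":0,"delta_pos":[0,0,0],"twist":0},
])

```text
clock: 16.73
position: [0.5524, -0.1773, 0.1063]
ee_rot: [-0.345, 0.618, -0.346, -0.616]
contact_force: [-1.4, -1.4, 7.8]
width: 0.0129
```

```bash
python3 -c "
from h import *
st=rep();print('key z',.010+st['position'][2]-.0442)"
```

```text
t 16.73 pos [ 552.39 -177.31  106.32] yaw -148.54 F [-1.39 -1.41  7.75] M [-0.282  0.285  0.064] w 12.93 q6 2.16
key z 0.07212316299962963
```

Request:
step_arm([
  {"grip":0,"delta_pos":[0,0,-0.00012],"twist":-1.5},
  {"grip":0,"delta_pos":[0,0,0],"twist":0},
])

```text
clock: 16.9
position: [0.5523, -0.1773, 0.1062]
ee_rot: [-0.353, 0.614, -0.354, -0.611]
contact_force: [-0.7, -0.3, 7.5]
width: 0.0125
```

```bash
python3 -c "
from h import *
st=rep();print('key z',.010+st['position'][2]-.0442)"
```

```text
t 16.9 pos [ 552.33 -177.29  106.21] yaw -150.02 F [-0.73 -0.31  7.52] M [-0.258  0.381  0.131] w 12.45 q6 2.19
key z 0.07201007237610804
```

Request:
step_arm([
  {"grip":0,"delta_pos":[0,0,-0.00012],"twist":-1.5},
  {"grip":0,"delta_pos":[0,0,0],"twist":0},
])

```text
clock: 17.07
position: [0.5523, -0.1773, 0.1061]
ee_rot: [-0.361, 0.609, -0.362, -0.606]
contact_force: [-1.4, -1.1, 7.9]
width: 0.0127
```

```bash
python3 -c "
from h import *
st=rep();print('key z',.010+st['position'][2]-.0442)"
```

```text
t 17.07 pos [ 552.3  -177.32  106.13] yaw -151.51 F [-1.37 -1.07  7.91] M [-0.2    0.406  0.126] w 12.69 q6 2.22
key z 0.07192524719528566
```

Request:
step_arm([
  {"grip":0,"delta_pos":[0,0,-0.0001],"twist":-1.5},
  {"grip":0,"delta_pos":[0,0,0],"twist":0},
])

```text
clock: 17.23
position: [0.5523, -0.1773, 0.1061]
ee_rot: [-0.369, 0.604, -0.37, -0.602]
contact_force: [-1.7, -1.3, 8.5]
width: 0.0126
```

```bash
python3 -c "
from h import *
st=rep();print('key z',.010+st['position'][2]-.0442)"
```

```text
t 17.23 pos [ 552.3  -177.32  106.11] yaw -152.99 F [-1.75 -1.34  8.5 ] M [-0.22   0.428  0.241] w 12.56 q6 2.24
key z 0.0719066638967096
```

The moment jumped from 0.13 to 0.24 N m and the height stopped falling: this is the stop. One small confirming nudge.

Request:
step_arm([
  {"grip":0,"delta_pos":[0,0,0.0001],"twist":-0.5},
  {"grip":0,"delta_pos":[0,0,0],"twist":0},
])

```text
clock: 17.4
position: [0.5523, -0.1773, 0.1061]
ee_rot: [-0.371, 0.603, -0.372, -0.6]
contact_force: [-1.4, -1.0, 8.5]
width: 0.0126
```

```bash
python3 -c "
from h import *
st=rep();print('key z',.010+st['position'][2]-.0442)"
```

```text
t 17.4 pos [ 552.28 -177.32  106.13] yaw -153.45 F [-1.43 -0.96  8.52] M [-0.215  0.427  0.26 ] w 12.56 q6 2.25
key z 0.07192963042699299
```

Seated: moment 0.26 N m, height unchanged. I back off within the play and lift straight out.

Request:
step_arm([
  {"grip":0,"delta_pos":[0,0,0.0003],"twist":2},
  {"grip":0,"delta_pos":[0,0,0.0005],"twist":2},
  {"grip":0,"delta_pos":[0,0,0.001],"twist":0},
  {"grip":0,"delta_pos":[0,0,0.002],"twist":0},
  {"grip":0,"delta_pos":[0,0,0.003],"twist":0},
  {"grip":0,"delta_pos":[0,0,0.004],"twist":0},
  {"grip":0,"delta_pos":[0,0,0.006],"twist":0},
  {"grip":0,"delta_pos":[0,0,0.01],"twist":0},
  {"grip":0,"delta_pos":[0,0,0.012],"twist":0},
  {"grip":0,"delta_pos":[0,0,0.01],"twist":0},
])

```text
clock: 18.23
position: [0.5519, -0.176, 0.1548]
ee_rot: [-0.351, 0.614, -0.351, -0.613]
contact_force: [0.8, -0.2, -1.2]
width: 0.0126
```

Request:
step_arm([
  {"grip":0,"delta_pos":[-0.0002,0.008,0],"twist":5},
  {"grip":0,"delta_pos":[-0.0006,0.016,0],"twist":7},
  {"grip":0,"delta_pos":[-0.001,0.024,0],"twist":7},
  {"grip":0,"delta_pos":[-0.001,0.026,0],"twist":7},
  {"grip":0,"delta_pos":[-0.001,0.026,0],"twist":7},
  {"grip":0,"delta_pos":[-0.001,0.026,0],"twist":7},
  {"grip":0,"delta_pos":[-0.001,0.026,0],"twist":7},
  {"grip":0,"delta_pos":[-0.001,0.026,0],"twist":7},
  {"grip":0,"delta_pos":[-0.001,0.026,0],"twist":7},
  {"grip":0,"delta_pos":[-0.001,0.026,0],"twist":7},
])

```text
clock: 19.07
position: [0.5428, 0.0553, 0.1543]
ee_rot: [0.054, 0.705, 0.054, -0.705]
contact_force: [1.1, 0.4, -0.8]
width: 0.0126
```

Request:
step_arm([
  {"grip":0,"delta_pos":[-0.001,0.026,0],"twist":5},
  {"grip":0,"delta_pos":[0,0.026,0],"twist":4},
  {"grip":0,"delta_pos":[0,0.026,0],"twist":0.4},
  {"grip":0,"delta_pos":[0,0.02,0],"twist":0},
  {"grip":0,"delta_pos":[0,0.01,0],"twist":0},
  {"grip":0,"delta_pos":[0,0,0],"twist":0},
  {"grip":0,"delta_pos":[0,0,0],"twist":0},
  {"grip":0,"delta_pos":[0,0,0],"twist":0},
])

```text
clock: 19.73
position: [0.5417, 0.1609, 0.1535]
ee_rot: [-0.11, -0.699, -0.109, 0.699]
contact_force: [0.7, 0.4, -2.1]
width: 0.0127
```

Run:
```python
from h import *
st=rep(); s=grab('scene'); d=grab('top'); np.save('top2.npy',d['img']); p=st['position']; z=.010+p[2]-.0442
uv=proj(s,[[p[0],p[1],z]])[0]; print('key z',z,'pred blade',uv)
g=cv2.cvtColor(s['img'],cv2.COLOR_RGB2GRAY)
a=cv2.resize(s['img'][100:260,215:400],None,fx=4,fy=3.7,interpolation=cv2.INTER_CUBIC)
cv2.circle(a,(int((uv[0]-214.5)*4),int((uv[1]-99.5)*3.7)),4,(255,0,0),1)
k=cv2.resize(d['img'][195:270,360:435],(220,220),interpolation=cv2.INTER_CUBIC); a[592-220:592,740-220:740]=k
save('back',a)
for z in (.0775,.074): print('slot now',slotfit(d,np.array([396.5,232.6]),z))
```

```text
t 19.73 pos [541.72 160.86 153.48] yaw -72.14 F [ 0.68  0.42 -2.11] M [0.012 0.006 0.013] w 12.71 q6 1.43
key z 0.11927830323939294 pred blade [350.75434971 155.30835877]
slot now (array([ 552.54834, -175.02869], dtype=float32), np.float32(-54.03387))
slot now (array([ 552.5933, -175.64  ], dtype=float32), np.float32(-54.03401))
```

View pics/back.png

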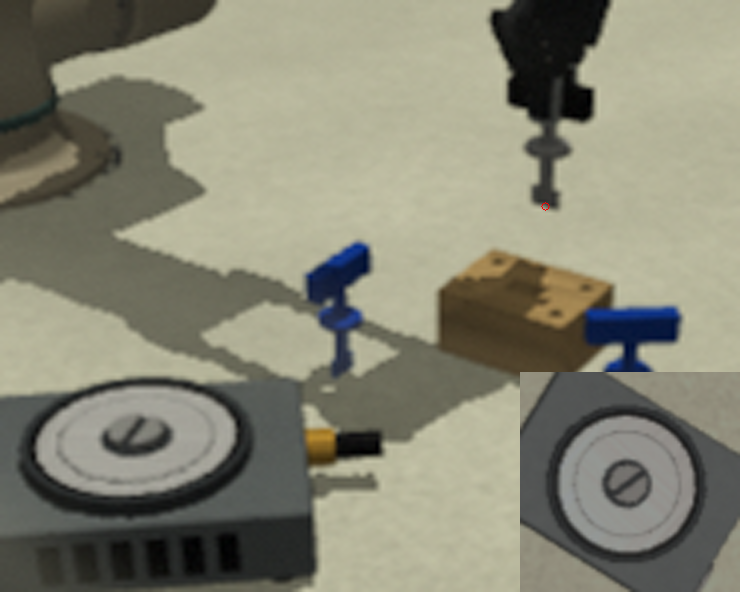

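The cam is seated: slot at -54°, turned 95.5° (1.67 rad), cover flush inside its rim. The key hangs upright, but I overshot the stand by 15 mm in y. I correct that and lower it over the hole.

Request:
step_arm([
  {"grip":0,"delta_pos":[0.0003,-0.008,0],"twist":0},
  {"grip":0,"delta_pos":[0,-0.0068,0],"twist":0},
  {"grip":0,"delta_pos":[0,0,-0.01],"twist":0},
  {"grip":0,"delta_pos":[0,0,-0.014],"twist":0},
  {"grip":0,"delta_pos":[0,0,-0.014],"twist":0},
  {"grip":0,"delta_pos":[0,0,-0.01],"twist":0},
  {"grip":0,"delta_pos":[0,0,-0.006],"twist":0},
  {"grip":0,"delta_pos":[0,0,0],"twist":0},
  {"grip":0,"delta_pos":[0,0,0],"twist":0},
  {"grip":0,"delta_pos":[0,0,0],"twist":0},
])

```text
clock: 20.67
position: [0.5426, 0.1473, 0.0998]
ee_rot: [0.11, 0.699, 0.11, -0.698]
contact_force: [0.1, 0.1, -0.4]
width: 0.0125
```

Run:
```python
from h import *
st=rep(); s=grab('scene'); p=st['position']; z=.010+p[2]-.0442
print('key z',z,proj(s,[[p[0],p[1],z],[.5416,.1457,.055]]))
t=np.load('top2.npy'); g=cv2.cvtColor(s['img'],cv2.COLOR_RGB2GRAY)
for r in range(164,182): print(r,g[r,334:360].tolist())
```

```text
t 20.67 pos [542.6  147.3   99.82] yaw -72.12 F [ 0.15  0.08 -0.38] M [ 0.037 -0.035 -0.003] w 12.54 q6 1.4
key z 0.06562050081364726 [[346.62281111 173.90156536]
 [345.82938753 177.20304309]]
164 [180, 179, 179, 179, 179, 179, 183, 181, 182, 182, 184, 153, 72, 56, 66, 133, 180, 179, 178, 180, 179, 178, 180, 181, 181, 180]
165 [182, 181, 181, 179, 179, 181, 181, 180, 180, 180, 182, 147, 66, 55, 66, 133, 180, 179, 179, 180, 179, 180, 181, 182, 181, 179]
166 [181, 182, 183, 182, 176, 179, 182, 183, 181, 180, 181, 143, 55, 56, 67, 132, 181, 180, 180, 181, 183, 183, 185, 184, 182, 181]
167 [182, 182, 179, 164, 151, 154, 166, 171, 179, 183, 181, 145, 53, 52, 65, 133, 180, 179, 180, 182, 182, 184, 183, 184, 185, 183]
168 [184, 178, 160, 134, 123, 126, 130, 139, 158, 163, 156, 122, 53, 55, 73, 137, 180, 177, 180, 182, 182, 184, 184, 185, 186, 186]
169 [175, 160, 141, 128, 119, 112, 116, 120, 126, 115, 88, 71, 53, 55, 79, 135, 176, 183, 183, 183, 184, 186, 188, 188, 188, 188]
170 [155, 142, 140, 128, 98, 78, 95, 117, 127, 103, 60, 52, 52, 55, 67, 101, 145, 176, 184, 183, 184, 185, 186, 187, 
[... 648 characters left out ...]
77, 77, 77, 75, 76, 76, 72, 66, 61, 59, 61, 64, 67, 69, 72, 104, 134, 137, 139, 138, 139, 139, 136, 135, 131]
177 [79, 79, 78, 77, 77, 76, 73, 66, 59, 57, 62, 61, 59, 59, 58, 61, 81, 102, 117, 128, 129, 133, 136, 139, 136, 127]
178 [79, 79, 78, 78, 73, 73, 72, 70, 66, 64, 64, 62, 62, 57, 55, 53, 65, 92, 118, 128, 128, 126, 127, 128, 130, 123]
179 [75, 74, 73, 72, 71, 72, 73, 70, 71, 68, 69, 67, 65, 64, 60, 73, 100, 126, 133, 132, 132, 129, 131, 128, 129, 129]
180 [69, 69, 69, 68, 69, 69, 72, 72, 73, 73, 72, 72, 70, 70, 71, 84, 105, 123, 135, 135, 137, 135, 135, 134, 132, 132]
181 [61, 65, 67, 68, 68, 69, 70, 70, 71, 72, 74, 73, 75, 73, 72, 72, 73, 103, 136, 136, 136, 138, 137, 136, 138, 138]
```

Request:
step_arm([
  {"grip":0,"delta_pos":[-0.0006,-0.0014,0],"twist":0},
  {"grip":0,"delta_pos":[0,0,-0.004],"twist":0},
  {"grip":0,"delta_pos":[0,0,-0.004],"twist":0},
  {"grip":0,"delta_pos":[0,0,-0.004],"twist":0},
  {"grip":0,"delta_pos":[0,0,-0.004],"twist":0},
  {"grip":0,"delta_pos":[0,0,0],"twist":0},
])

```text
clock: 21.22
position: [0.5405, 0.1457, 0.0821]
ee_rot: [-0.11, -0.698, -0.11, 0.699]
contact_force: [-0.1, 0.0, -1.7]
width: 0.0125
```

```bash
python3 -c "
from h import *
st=rep();print('key z',.010+st['position'][2]-.0442)"
```

```text
t 21.22 pos [540.47 145.74  82.09] yaw -72.11 F [-0.1   0.01 -1.71] M [-0.018  0.018 -0.046] w 12.5 q6 1.4
key z 0.04788636811921934
```

The blade is in the hole (edge at 48 mm, below the 55 mm top) with no contact force. I lower on.

Request:
step_arm([
  {"grip":0,"delta_pos":[0.0005,0,-0.005],"twist":0},
  {"grip":0,"delta_pos":[0,0,-0.006],"twist":0},
  {"grip":0,"delta_pos":[0,0,-0.006],"twist":0},
  {"grip":0,"delta_pos":[0,0,-0.006],"twist":0},
  {"grip":0,"delta_pos":[0,0,-0.005],"twist":0},
  {"grip":0,"delta_pos":[0,0,-0.003],"twist":0},
  {"grip":0,"delta_pos":[0,0,-0.002],"twist":0},
  {"grip":0,"delta_pos":[0,0,0],"twist":0},
  {"grip":0,"delta_pos":[0,0,0],"twist":0},
])

```text
clock: 21.97
position: [0.5419, 0.1458, 0.0502]
ee_rot: [0.11, 0.699, 0.11, -0.698]
contact_force: [0.4, 0.6, -1.9]
width: 0.0126
```

```bash
python3 -c "
from h import *
st=rep();print('key z',.010+st['position'][2]-.0442)"
```

```text
t 21.97 pos [541.94 145.84  50.25] yaw -72.12 F [ 0.43  0.64 -1.86] M [0.    0.035 0.01 ] w 12.61 q6 1.4
key z 0.01604543388184767
```

Request:
step_arm([
  {"grip":0,"delta_pos":[0,0,-0.001],"twist":0},
  {"grip":0,"delta_pos":[0,0,-0.001],"twist":0},
  {"grip":0,"delta_pos":[0,0,0],"twist":0},
])

```text
clock: 22.22
position: [0.5419, 0.1458, 0.0483]
ee_rot: [0.11, 0.699, 0.11, -0.698]
contact_force: [-0.4, -0.5, -1.4]
width: 0.0127
```

```bash
python3 -c "
from h import *
st=rep();print('key z',.010+st['position'][2]-.0442)"
```

```text
t 22.22 pos [541.86 145.84  48.29] yaw -72.11 F [-0.45 -0.45 -1.36] M [ 0.007  0.038 -0.016] w 12.68 q6 1.4
key z 0.014093397731478552
```

Request:
step_arm([
  {"grip":0,"delta_pos":[0,0,-0.001],"twist":0},
  {"grip":0,"delta_pos":[0,0,-0.001],"twist":0},
  {"grip":0,"delta_pos":[0,0,0],"twist":0},
])

```text
clock: 22.47
position: [0.5417, 0.1458, 0.0461]
ee_rot: [-0.11, -0.698, -0.11, 0.699]
contact_force: [-0.3, -0.3, -0.8]
width: 0.0126
```

Request:
step_arm([
  {"grip":0,"delta_pos":[0,0,-0.0006],"twist":0},
  {"grip":0,"delta_pos":[0,0,0],"twist":0},
])

```text
clock: 22.63
position: [0.5418, 0.1458, 0.0456]
ee_rot: [-0.11, -0.698, -0.11, 0.699]
contact_force: [-0.5, 0.2, -1.4]
width: 0.0128
```

Request:
step_arm([
  {"grip":0,"delta_pos":[0,0,-0.0006],"twist":0},
  {"grip":0,"delta_pos":[0,0,0],"twist":0},
])

```text
clock: 22.8
position: [0.5418, 0.1458, 0.0449]
ee_rot: [-0.11, -0.698, -0.11, 0.699]
contact_force: [0.2, 0.4, -1.2]
width: 0.0126
```

Request:
step_arm([
  {"grip":0,"delta_pos":[0,0,-0.0006],"twist":0},
  {"grip":0,"delta_pos":[0,0,0],"twist":0},
])

```text
clock: 22.97
position: [0.5418, 0.1458, 0.0443]
ee_rot: [-0.11, -0.698, -0.11, 0.699]
contact_force: [-0.9, 0.3, -1.4]
width: 0.012
```

Request:
step_arm([
  {"grip":0,"delta_pos":[0,0,-0.0005],"twist":0},
  {"grip":0,"delta_pos":[0,0,0],"twist":0},
])

```text
clock: 23.13
position: [0.5419, 0.1458, 0.0443]
ee_rot: [0.11, 0.699, 0.11, -0.698]
contact_force: [-1.8, 0.1, 1.8]
width: 0.0127
```

Request:
step_arm([
  {"grip":0,"delta_pos":[0,0,-0.0005],"twist":0},
  {"grip":0,"delta_pos":[0,0,0],"twist":0},
])

```text
clock: 23.3
position: [0.5419, 0.1459, 0.0443]
ee_rot: [0.11, 0.699, 0.11, -0.698]
contact_force: [-2.3, 1.1, 5.5]
width: 0.0129
```

The collar is on the stand at the same height as before (44.3 against 44.2 mm). I release and retreat straight up.

Request:
step_arm([
  {"grip":0.3,"delta_pos":[0,0,0],"twist":0},
  {"grip":0.6,"delta_pos":[0,0,0],"twist":0},
  {"grip":1,"delta_pos":[0,0,0],"twist":0},
  {"grip":1,"delta_pos":[0,0,0],"twist":0},
  {"grip":1,"delta_pos":[0,0,0],"twist":0},
  {"grip":1,"delta_pos":[0,0,0],"twist":0},
  {"grip":1,"delta_pos":[0,0,0.005],"twist":0},
  {"grip":1,"delta_pos":[0,0,0.012],"twist":0},
  {"grip":1,"delta_pos":[0,0,0.02],"twist":0},
  {"grip":1,"delta_pos":[0,0,0.02],"twist":0},
])

```text
clock: 24.13
position: [0.5413, 0.1458, 0.1008]
ee_rot: [-0.11, -0.698, -0.11, 0.699]
contact_force: [0.1, -0.0, 0.6]
width: 0.0853
```

Request:
step_arm([
  {"grip":1,"delta_pos":[0,0,0.025],"twist":0},
  {"grip":1,"delta_pos":[0,0,0.025],"twist":0},
  {"grip":1,"delta_pos":[-0.02,0.01,0.025],"twist":0},
  {"grip":1,"delta_pos":[-0.03,0.02,0.01],"twist":0},
  {"grip":1,"delta_pos":[-0.03,0.03,0],"twist":0},
  {"grip":1,"delta_pos":[-0.03,0.03,0],"twist":0},
  {"grip":1,"delta_pos":[-0.03,0.03,0],"twist":0},
  {"grip":1,"delta_pos":[-0.03,0.03,0],"twist":0},
  {"grip":1,"delta_pos":[-0.02,0.02,0],"twist":0},
  {"grip":1,"delta_pos":[0,0,0],"twist":0},
])

```text
clock: 24.97
position: [0.3497, 0.3167, 0.1861]
ee_rot: [-0.111, -0.698, -0.113, 0.699]
contact_force: [0.8, 0.0, 0.4]
width: 0.0857
```

Run:
```python
from h import *
rep(); s=grab('scene'); d=grab('top'); o=np.load('top.npy').astype(int)
print('slot',slotfit(d,np.array([396.5,232.6]),.0775))
a=cv2.resize(s['img'][130:255,200:400],(800,400)) if 0 else cv2.resize(s['img'][130:210,300:400],(400,320),interpolation=cv2.INTER_CUBIC)
b=cv2.resize(d['img'][195:275,235:335],(400,320),interpolation=cv2.INTER_CUBIC); c=cv2.resize(d['img'],(400,250)); e=cv2.resize(s['img'],(400,250))
save('end',np.vstack([np.hstack([a,b]),np.hstack([e,c])]))
```

```text
t 24.97 pos [349.67 316.73 186.06] yaw -71.83 F [0.78 0.02 0.38] M [ 0.043 -0.053  0.002] w 85.68 q6 1.84
slot (array([ 552.54144, -175.04047], dtype=float32), np.float32(-53.926968))
```

View pics/end.png

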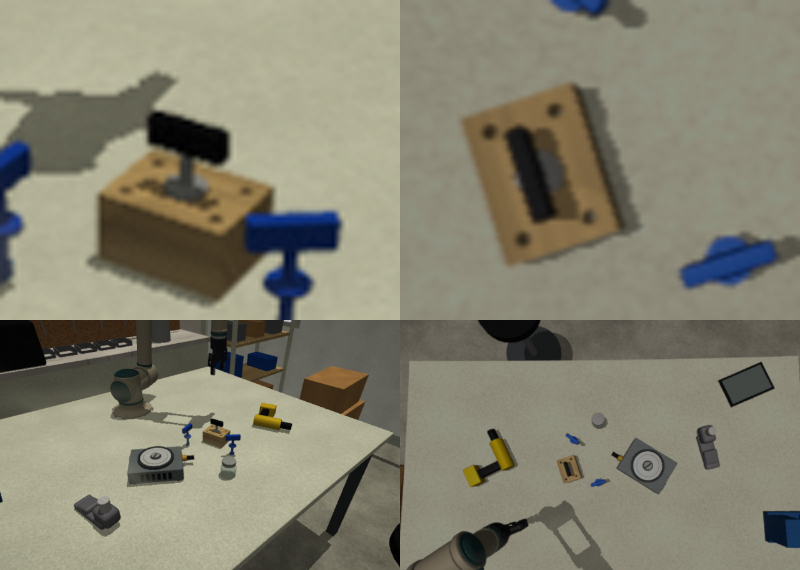

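The key stands upright with its collar on the stand (handle at (188,137) left, (530,173) right), and everything else is in place. I hand in.

```bash
python3 -c "
from rig import manip
print(manip.sign_off())"
```

```text
the job is handed in; nothing more can be done
None
```

The cam is turned clockwise onto its stop, the cover lies just below its rim, and the key is back upright in its stand. I handed the job in at about 25 s, with the arm clear of everything.

- **Cam and cover:** the slot went from about 41.5° to -54°, roughly 95° or 1.67 rad. At the stop the moment rose from 0.13 to 0.26 N m and the key stopped sinking, after about 7.5 mm. I pressed with about 8–10 N, and backed off within the play before lifting out.
- **Key:** its collar met the stand at the same height as at the start (44.3 against 44.2 mm). The last picture shows it upright, and the drill, foot and jar look unmoved.

Checks that failed or disagreed:
- **First grasp missed:** the fingers closed just above the handle. The real fingertips sit about 33–36 mm higher than the reported TCP, so I lowered the arm by what the camera showed.
- **Sideways drift:** the reported TCP drifted about 2–3 mm sideways during the turn, which I eased with small shifts.
- **Low turning moment:** it often read below the stated 0.1–0.13 N m. I took the steady sinking of the cover as the sign that the cam was turning, and the slot's angle afterwards confirmed it.
- **Overshoot:** I went 15 mm past the stand on the way back and corrected it before lowering the key.

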